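# Pack the spare eyepieces in the round carrier and close it

### The job

Pack every loose spare eyepiece into the round carrier in its hexagonal pattern: each one upright on a rubber pad of its own, centred on it. Then put the cover over the spindle so that its sleeve stands squarely on the middle column, and last drop the clamping nut over the spindle so that it lies flat on the cover's hub. Leave the other things on the bench where they are.

Things in the scene. Friction and masses are not known exactly. Their poses are not given: they have to be found in the camera images.
- eyepiece0_mid (a point): Spare black microscope eyepiece, standing on its wide end: hood of 39 mm diameter up to 30 mm above its foot, above that a straight barrel of 24 mm diameter to 46 mm. Point: on its axis, 23 mm above its foot; z is its axis, up. 75 g. Not every one is present.
- eyepiece1_mid (a point): Spare black microscope eyepiece, standing on its wide end: hood of 39 mm diameter up to 30 mm above its foot, above that a straight barrel of 24 mm diameter to 46 mm. Point: on its axis, 23 mm above its foot; z is its axis, up. 75 g. Not every one is present.
- eyepiece2_mid (a point): Spare black microscope eyepiece, standing on its wide end: hood of 39 mm diameter up to 30 mm above its foot, above that a straight barrel of 24 mm diameter to 46 mm. Point: on its axis, 23 mm above its foot; z is its axis, up. 75 g. Not every one is present.
- eyepiece3_mid (a point): Spare black microscope eyepiece, standing on its wide end: hood of 39 mm diameter up to 30 mm above its foot, above that a straight barrel of 24 mm diameter to 46 mm. Point: on its axis, 23 mm above its foot; z is its axis, up. 75 g. Not every one is present.
- eyepiece4_mid (a point): Spare black microscope eyepiece, standing on its wide end: hood of 39 mm diameter up to 30 mm above its foot, above that a straight barrel of 24 mm diameter to 46 mm. Point: on its axis, 23 mm above its foot; z is its axis, up. 75 g. Not every one is present.
- eyepiece5_mid (a point): Spare black microscope eyepiece, standing on its wide end: hood of 39 mm diameter up to 30 mm above its foot, above that a straight barrel of 24 mm diameter to 46 mm. Point: on its axis, 23 mm above its foot; z is its axis, up. 75 g. Not every one is present.
- carrier: Round aluminium carrier, fixed to the bench. Open pan of 140 mm outer, 134 mm inner diameter, wall top 28 mm above the bench, inner floor 6 mm. In its middle a grey column of 36 mm diameter (40 mm at its foot) rises to 32 mm, and from it a steel spindle of 10 mm diameter to 81 mm (tapered over the last 4 mm). Origin: centre of its underside, on the bench; z up.
- pad0 (a point): Centre of one of the six dark rubber pads (36 mm circles) on the carrier's inner floor, at floor height, 44 mm from the spindle axis; the six form a hexagon, pad0 at 0 degrees from the carrier's x axis.
- pad1 (a point): Centre of one of the six dark rubber pads (36 mm circles) on the carrier's inner floor, at floor height, 44 mm from the spindle axis; the six form a hexagon, pad1 at 60 degrees from the carrier's x axis.
- pad2 (a point): Centre of one of the six dark rubber pads (36 mm circles) on the carrier's inner floor, at floor height, 44 mm from the spindle axis; the six form a hexagon, pad2 at 120 degrees from the carrier's x axis.
- pad3 (a point): Centre of one of the six dark rubber pads (36 mm circles) on the carrier's inner floor, at floor height, 44 mm from the spindle axis; the six form a hexagon, pad3 at 180 degrees from the carrier's x axis.
- pad4 (a point): Centre of one of the six dark rubber pads (36 mm circles) on the carrier's inner floor, at floor height, 44 mm from the spindle axis; the six form a hexagon, pad4 at 240 degrees from the carrier's x axis.
- pad5 (a point): Centre of one of the six dark rubber pads (36 mm circles) on the carrier's inner floor, at floor height, 44 mm from the spindle axis; the six form a hexagon, pad5 at 300 degrees from the carrier's x axis.
- cover_hub (a point): Cover, loose: aluminium disc of 124 mm diameter, 4 mm thick, with a grey spacer sleeve under it (36 mm diameter, 24 mm long, on which it stands) and a grey hub on it (30 mm diameter, 12 mm tall); a 15 mm hole runs right through on the axis. Point: on the axis at half the hub's height, 34 mm above the sleeve's lower end; z along the axis, up. The sleeve stands on the carrier's column when home (point then 66 mm above the bench). 150 g.
- nut_mid (a point): Clamping nut, loose: plain steel collar with fluted outside, 30 mm diameter, 16 mm tall, 15 mm smooth hole right through (no thread; it simply drops on). Point: its centre; z along its axis. On the cover's hub its point is 80 mm above the bench. 40 g.
- case: Bystander: screw-top case, beige with black cap, 36 mm diameter, 59 mm tall; origin at the centre of its underside.
- tray: Bystander: white slide tray, 89 x 68 x 10 mm; origin at the centre of its underside.
- bottle: Bystander: brown dropper bottle with black cap, 30 mm diameter, 68 mm tall; origin at the centre of its underside.
- filter: Bystander: round blue filter in a black ring, 33 mm diameter, 9 mm high; origin at the centre of its underside.
- carton: Bystander: small white carton, 35 x 63 x 18 mm; origin at the centre of its underside.
- counter: Bystander: hand tally counter, 44 x 51 x 40 mm; origin at the centre of its underside.
Not all that is in view belongs to the job. Leave any red, turquoise or yellow look-alike of the part that bears eyepiece0_mid alone.

How it is judged:
On the way, in this order (a step that is already met when the one before it is completed fails the run):
1. every eyepiece stands upright on a pad of its own in the carrier ((horizontal distance between eyepiece0_mid and pad0 below 0.008 m or horizontal distance between eyepiece0_mid and pad1 below 0.008 m or horizontal distance between eyepiece0_mid and pad2 below 0.008 m or horizontal distance between eyepiece0_mid and pad3 below 0.008 m or horizontal distance between eyepiece0_mid and pad4 below 0.008 m or horizontal distance between eyepiece0_mid and pad5 below 0.008 m) and angle between each of eyepiece0_mid, eyepiece1_mid, eyepiece2_mid, eyepiece3_mid, eyepiece4_mid, eyepiece5_mid's own z axis and vertical below 0.12 rad and height (world z) of eyepiece0_mid between 0.025 and 0.033 m and (horizontal distance between eyepiece1_mid and pad0 below 0.008 m or horizontal distance between eyepiece1_mid and pad1 below 0.008 m or horizontal distance between eyepiece1_mid and pad2 below 0.008 m or horizontal distance between eyepiece1_mid and pad3 below 0.008 m or horizontal distance between eyepiece1_mid and pad4 below 0.008 m or horizontal distance between eyepiece1_mid and pad5 below 0.008 m) and height (world z) of eyepiece1_mid between 0.025 and 0.033 m and (horizontal distance between eyepiece2_mid and pad0 below 0.008 m or horizontal distance between eyepiece2_mid and pad1 below 0.008 m or horizontal distance between eyepiece2_mid and pad2 below 0.008 m or horizontal distance between eyepiece2_mid and pad3 below 0.008 m or horizontal distance between eyepiece2_mid and pad4 below 0.008 m or horizontal distance between eyepiece2_mid and pad5 below 0.008 m) and height (world z) of eyepiece2_mid between 0.025 and 0.033 m and (horizontal distance between eyepiece3_mid and pad0 below 0.008 m or horizontal distance between eyepiece3_mid and pad1 below 0.008 m or horizontal distance between eyepiece3_mid and pad2 below 0.008 m or horizontal distance between eyepiece3_mid and pad3 below 0.008 m or horizontal distance between eyepiece3_mid and pad4 below 0.008 m or horizontal distance between eyepiece3_mid and pad5 below 0.008 m) and height (world z) of eyepiece3_mid between 0.025 and 0.033 m and (horizontal distance between eyepiece4_mid and pad0 below 0.008 m or horizontal distance between eyepiece4_mid and pad1 below 0.008 m or horizontal distance between eyepiece4_mid and pad2 below 0.008 m or horizontal distance between eyepiece4_mid and pad3 below 0.008 m or horizontal distance between eyepiece4_mid and pad4 below 0.008 m or horizontal distance between eyepiece4_mid and pad5 below 0.008 m) and height (world z) of eyepiece4_mid between 0.025 and 0.033 m and (horizontal distance between eyepiece5_mid and pad0 below 0.008 m or horizontal distance between eyepiece5_mid and pad1 below 0.008 m or horizontal distance between eyepiece5_mid and pad2 below 0.008 m or horizontal distance between eyepiece5_mid and pad3 below 0.008 m or horizontal distance between eyepiece5_mid and pad4 below 0.008 m or horizontal distance between eyepiece5_mid and pad5 below 0.008 m) and height (world z) of eyepiece5_mid between 0.025 and 0.033 m), for 0.2 s.
2. the cover is home on the column (horizontal distance between cover_hub and carrier below 0.006 m and angle between cover_hub's own z axis and vertical below 0.08 rad and height (world z) of cover_hub between 0.062 and 0.07 m), for 0.2 s.
3. the nut lies on the cover's hub (horizontal distance between nut_mid and carrier below 0.007 m and (angle between nut_mid's own z axis and vertical below 0.15 rad or angle between nut_mid's own z axis and vertical above 2.99 rad) and height (world z) of nut_mid between 0.076 and 0.084 m), for 0.2 s.
At the end, for the whole second after the job is handed in: Each eyepiece stands on the carrier floor (height 4 mm, tilt 0.12 rad), its axis within 8 mm of a pad centre; the cover stands on the column (height 4 mm, off axis 6 mm, tilt 0.08 rad); the nut lies on the hub (height 4 mm, off axis 7 mm, flat to 0.15 rad, either face up) (all of step 1 and all of step 2 and all of step 3); the robot touches nothing.
It fails at once if one of the bystanders is moved more than 30 mm (distance of any of case, tray, bottle, filter, carton, counter from where it was at the start of the episode above 0.03 m).
Of eyepiece0, eyepiece1, eyepiece2, eyepiece3, eyepiece4, eyepiece5 only 4 to 6 are there at a start; the rules pass over those that are not, and their reading is None.
At some moment in a run one of cover, nut may be knocked a few centimetres aside while the robot is not near it.
It also fails if it takes over 200 s, if anything falls off the work surface, if the arm or the gripper's body presses on something with over 40 N, if the wrist force passes 120 N, or if a joint passes its speed limit or range.

### The arm

A 6-joint arm with a two-finger parallel gripper is mounted at the origin on a cart in front of the work surface, level with it; the furniture and walls round the work are solid. World frame = base frame: x ahead of the robot, y to its left, z up, the work surface at z = 0. Lengths are in m, angles in rad, forces in N, time in s.
With the tool pointing down it reaches from about 0.35 to 0.85 m from the base axis. Payload 8.1 kg.
Tool frame: the origin (TCP) lies at the very end of the fingers, on their centre line; the grasp point (between the pads) lies 19 mm behind it; z points along the fingers, y is the line along which they close (so a half turn about z gives the same grasp; the last joint's range is limited). The gripper opens to 93 mm and grips with 3 to 60 N. Pads are 15 mm wide; open, the fingers measure 128 mm over their backs; the gripper's body (75 mm by 188 mm) begins 65 mm behind the grasp point.
Start: joints at [1.241, 0.13, 1.488, -0, 1.523, -0.085], TCP at [0.145, 0.582, 0.219] pointing down, gripper open.
Joint ranges: [-2.96, 2.96], [-0.89, 2.26], [0.02, 2.5], [-1.34, 4.48], [0, 2.73], [-2.66, 2.66]. Speed limits (rad/s): [2.39, 2.39, 2.79, 3.14, 3.14, 3.14].

### API

Orientations are given as a rotation vector (axis times angle).
In Python, from plant import read_state, eyes, workorder gives the robot as it stands. The module is installed in compiled form; this text tells all that it offers.
- The arm moves only by the tool play_rows, never from a script. Its argument "targets" is one flat list of numbers, 4 for each row, row after row: the shift along the tool's x, y, z in cm, then the turn about the tool's z in degrees. In form: [dx, dy, dz, roll, dx, dy, dz, roll, ...]. A call has 1 to 8 rows; each row is the pose to reach, as a shift and turn from the pose commanded when the call began, along the tool's axes at that moment; what a row does not reach only later rows make up. A row lasts 1/12 s, in which the tool goes at most 41.7 mm and 7.16 degrees, less where a joint would pass 70% of its speed; a pose out of reach is approached as far as the arm can. A call with a gripper value outside its range is refused whole. "grip" is the finger opening in cm, from 0 to 9.3, set as the call begins (left out, the last holds). The fingers move at their own pace and stop on an object; "grip_force" is the grip in N (left out, the last holds). Time passes only in rows, so rows that repeat a pose let the fingers close. It gives the time, the measured TCP pose, the force, the opening and the grip force at its end, in the units of the state.
- read_state(): the state, without advancing time (a new reading comes with each control period).
- eyes.read_camera(name): name is "scene" or "top" or "wrist"; returns a dict with "image" (384x512x3 uint8, red, green, blue), "vfov" (degrees; the focal length in pixels is half the picture's height over the tangent of half this angle, whatever the lens; pixels are square), "cx", "cy" (the principal point, pixels), "k1" (the pictures are not rectified: a ray, as slopes to the right and down, at radius r is drawn at 1 + k1 r^2 times it, then the intrinsics apply), "cam_to_world" (4x4, takes a point from camera to world coordinates); the wrist camera has in their place "T_tool_cam" (4x4, takes a point from camera to tool coordinates, whose origin is the TCP and whose axes are the flange's). Camera axes: x right, y up, looking along -z (the intrinsics and any distortion apply to the point x, -y, -z); pixel columns grow to the right and rows downward; lengths in m; the calibration is good to about 2 mm. A picture is of the moment at which its call begins: read the wrist's pose just before it. There is no depth.
- workorder.close_job(): hands the job in; it is judged then, once.
The state is a dict: "t": time; "q": joint angles; "dq": joint speeds; "joint_torque": joint torques, N m; "tool_pos": TCP position; "orientation": TCP orientation; "force": force on the tool from outside, world axes, zero at the start; "wrist_torque": the same for the moment, N m; "opening": finger opening in m; "gripper_force": force on a finger pad.
Only numpy, scipy, OpenCV 4.12 (cv2) and the standard library are available. Lean on these libraries where they do the work, as an engineer would, in place of code of your own. Each camera call takes 0.05 s, during which the arm holds its last target. There are 200 camera calls.

## Working session

There is one attempt and no reset: what is moved stays moved. The work goes in short steps, Python scripts to look and compute and a tool call to move; the robot and the scene stay as the last step left them, time stands still between calls to the robot, and variables do not carry over. Pictures are saved under pics/ and viewed, at most 14 in all, crops included, and the job is handed in when it is done.

Besides the shell and the picture viewer there is one more tool, called after ">>>" as a command line: name --argument value ..., lists and objects as JSON in quotes. play_rows: Moves the arm, as the interface text tells. Its arguments: {"type":"object","properties":{"targets":{"type":"array"},"grip":{"type":"number"},"grip_force":{"type":"number"}},"required":["targets"]}

```bash
mkdir -p pics; cat > h.py <<'E'
import numpy as np, cv2, json
from scipy.spatial.transform import Rotation as R
from plant import read_state, eyes, workorder
def tool():
    s=read_state(); T=np.eye(4); T[:3,:3]=R.from_rotvec(s['orientation']).as_matrix(); T[:3,3]=s['tool_pos']; return T,s
def shot(name,save=None):
    T,s=tool(); c=eyes.read_camera(name)
    c['M']=T@np.array(c['T_tool_cam']) if name=='wrist' else np.array(c['cam_to_world'])
    h=c['image'].shape[0]; c['f']=h/2/np.tan(np.radians(c['vfov'])/2)
    if save: cv2.imwrite('pics/'+save,c['image'][:,:,::-1])
    return c
def px2w(c,u,v,z):
    d=np.array([(u-c['cx'])/c['f'],(v-c['cy'])/c['f']]); x=d.copy()
    for _ in range(20): x=d/(1+c['k1']*(x@x))
    r=c['M'][:3,:3]@np.array([x[0],-x[1],-1]); o=c['M'][:3,3]
    return o+r*(z-o[2])/r[2]
def w2px(c,p):
    q=np.linalg.inv(c['M'])@np.append(p,1); x=np.array([q[0],-q[1]])/-q[2]
    x=x*(1+c['k1']*(x@x)); return x*c['f']+[c['cx'],c['cy']]
def move(xy,z,yaw=None):
    "shift in tool cm to world target"
    T,s=tool(); d=T[:3,:3].T@(np.array([*xy,z])-T[:3,3]); return np.round(d*100,2)
E
python3 - <<'E'
from h import *
T,s=tool(); print(np.round(T,3),s['t'],s['opening'])
for n in('top','scene','wrist'):
    c=shot(n,n+'0.png'); print(n,c['vfov'],c['cx'],c['cy'],c['k1'],np.round(c['M'],3).tolist())
E
```

```text
[[-0.97   0.242 -0.001  0.145]
 [ 0.242  0.97  -0.002  0.582]
 [ 0.    -0.002 -1.     0.218]
 [ 0.     0.     0.     1.   ]] 0.0 0.09265486882258236
top 49.03050436556858 267.57543161996574 201.9858352453506 -0.026659686814577217 [[0.003, 0.993, -0.121, 0.41], [-1.0, 0.005, 0.011, 0.022], [0.011, 0.121, 0.993, 1.375], [0.0, 0.0, 0.0, 1.0]]
scene 54.190484125838374 250.04091376969268 188.96116001704317 -0.09245875333466867 [[-0.901, 0.323, -0.289, 0.253], [-0.434, -0.676, 0.595, 0.695], [-0.003, 0.662, 0.75, 0.915], [0.0, 0.0, 0.0, 1.0]]
wrist 60.77880632511387 255.59835292775116 189.17754660430813 -0.024041062178672776 [[0.242, -0.932, -0.27, 0.068], [0.97, 0.232, 0.069, 0.6], [-0.001, -0.279, 0.96, 0.383], [0.0, 0.0, 0.0, 1.0]]
```

View pics/top0.png

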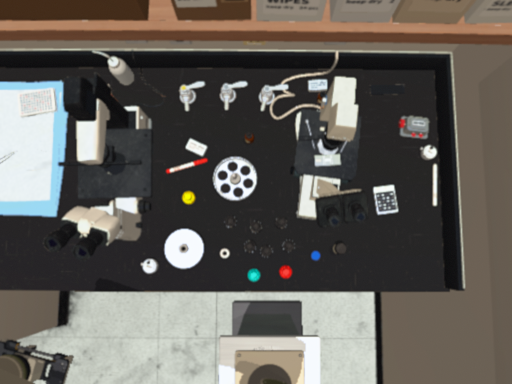

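View pics/scene0.png

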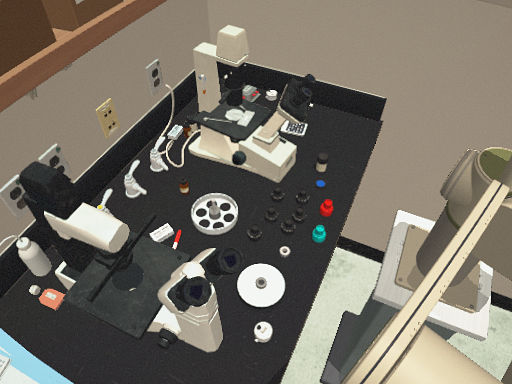

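```bash
python3 - <<'E'
from h import *
c=shot('top'); im=c['image'][:,:,::-1]
crop=im[145:285,150:355]
g=(255*(crop/255.)**0.45).astype(np.uint8)
g=cv2.resize(g,None,fx=3.9,fy=3.9,interpolation=cv2.INTER_CUBIC); cv2.imwrite('pics/top1.png',g)
for n,u,v,z in [('carrier',235,178,.028),('cover',184,248,.028),('nut',224.5,253.5,.016),('red',286,272,.04),('e',231,222,.04),('e',255,226,.04),('e',281,223,.04),('e',249,245,.04),('e',266,251,.04),('e',289,245,.04)]: print(n,px2w(c,u,v,z).round(3))
E
```

```text
carrier [0.653 0.114 0.028]
cover [0.426 0.273 0.028]
nut [0.41  0.145 0.016]
red [ 0.353 -0.05   0.04 ]
e [0.509 0.124 0.04 ]
e [0.497 0.048 0.04 ]
e [ 0.507 -0.035  0.04 ]
e [0.437 0.066 0.04 ]
e [0.418 0.013 0.04 ]
e [ 0.437 -0.06   0.04 ]
```

View pics/top1.png

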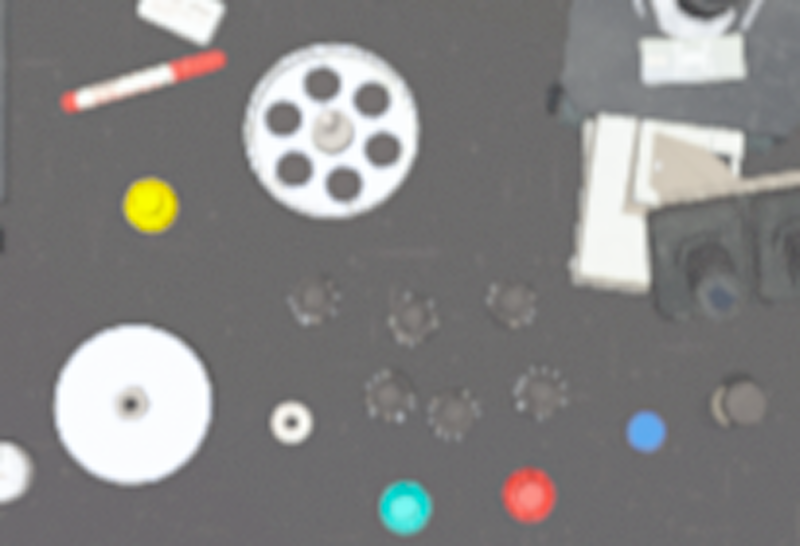

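Candidates (top px): eyepieces black at (231,222), (256,227), (281,223), (249,247), (266,251), (288,246). Look-alikes are red (286,272), turquoise (254,275) and yellow (188,198). The case at (340,248) and the stage-scope eyepieces on the right are also black. All six spares are present. I'll go above for a close look.

```bash
cat >> h.py <<'E'
def row(x,y,z,ang=None):
    "ang: world angle (deg) of tool y line (mod 180); returns dx,dy,dz cm, roll deg"
    T,s=tool(); d=T[:3,:3].T@(np.array([x,y,z])-T[:3,3])*100; roll=0
    if ang is not None:
        a=np.radians(ang); v=T[:3,:3].T@np.array([np.cos(a),np.sin(a),0]); roll=np.degrees(np.arctan2(-v[0],v[1]))
        roll=(roll+90)%180-90
    return np.round([*d,roll],2).tolist(), round(s['q'][5],2)
E
python3 -c "
from h import *
print(row(.5,.08,.26,90))"
```

```text
([-46.58, -40.09, -4.16, -14.03], np.float64(-0.09))
```

>>> play_rows --targets '[-20, -17, -4.2, -7, -46.6, -40.1, -4.2, -14, -46.6, -40.1, -4.2, -14, -46.6, -40.1, -4.2, -14, -46.6, -40.1, -4.2, -14, -46.6, -40.1, -4.2, -14, -46.6, -40.1, -4.2, -14, -46.6, -40.1, -4.2, -14]' --grip 9.3

```text
t: 0.87
tool_pos: [0.3375, 0.3096, 0.2433]
orientation: [0.0, 3.141, 0.0]
force: [1.1, 0.2, 0.8]
opening: 0.093
gripper_force: 0.0
```

```bash
python3 -c "
from h import *
print(row(.5,.08,.26,90),tool()[1]['t'])"
```

```text
([-16.25, -22.96, -1.67, -0.0], np.float64(-0.94)) 0.8667
```

>>> play_rows --targets '[-16.2, -23, -1.7, 0, -16.2, -23, -1.7, 0, -16.2, -23, -1.7, 0, -16.2, -23, -1.7, 0, -16.2, -23, -1.7, 0, -16.2, -23, -1.7, 0, -16.2, -23, -1.7, 0, -16.2, -23, -1.7, 0]'

```text
t: 1.53
tool_pos: [0.5012, 0.0765, 0.2601]
orientation: [0.008, 3.141, -0.003]
force: [-0.0, -0.1, -0.5]
opening: 0.093
gripper_force: 0.0
```

>>> play_rows --targets '[0, 0, 0, 0, 0, 0, 0, 0, 0, 0, 0, 0]'

```text
t: 1.78
tool_pos: [0.4983, 0.0823, 0.26]
orientation: [0.001, -3.141, -0.001]
force: [-1.1, -0.3, 0.6]
opening: 0.0931
gripper_force: 0.0
```

```bash
python3 - <<'E'
from h import *
c=shot('wrist'); im=c['image'][:,:,::-1]; cv2.imwrite('pics/w1raw.png',im)
g=(255*(im/255.)**0.5).astype(np.uint8)
cv2.imwrite('pics/w1.png',cv2.resize(g,None,fx=1.56,fy=1.56,interpolation=cv2.INTER_CUBIC))
import pickle; pickle.dump(c,open('c1.pkl','wb'))
E
```

```text
(no output)
```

View pics/w1.png

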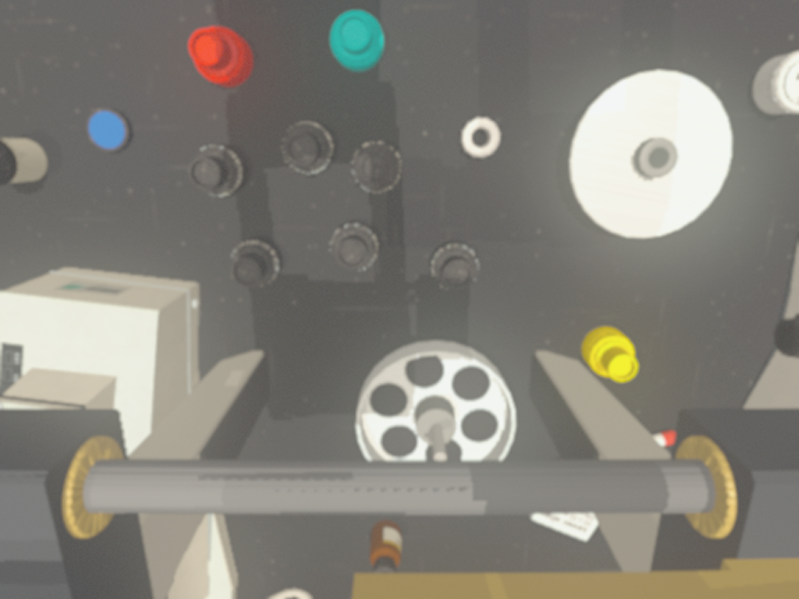

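The close look shows six black eyepieces, with barrel tops at zoomed px (209,171), (303,146), (376,166), (353,250), (250,265), (458,268). The coloured look-alikes are clearly separate.

```bash
python3 - <<'E'
from h import *
import pickle
c=pickle.load(open('c1.pkl','rb')); t=shot('top')
W=lambda u,v,z: px2w(c,u/1.5605,v/1.5605,z)
Tp=lambda X,Y,z: px2w(t,150+X/3.9,145+Y/3.9,z)
for n,a,b in [('E1',(209,171),(540,390)),('E2',(303,146),(455,410)),('E3',(376,160),(389,394)),('E4',(353,250),(413,318)),('E5',(250,265),(512,300)),('E6',(458,268),(315,298))]:
    print(n,W(*a,.046).round(4),Tp(*b,.040).round(4))
print('nut',W(481,137,.016),Tp(291,422,.016)); print('cover',W(658,157,.04),Tp(131,403,.04))
P=np.array([W(*a,.006) for a in [(425,371),(470,383),(479,425),(400,441),(389,399)]])
Q=np.array([Tp(*a,.006) for a in [(343,184),(293,169),(283,118),(322,85),(372,99),(382,149)]])
print(P.round(4),Q.round(4),Q.mean(0))
from scipy.optimize import least_squares
for X,ks in ((P,[0,1,2,4,5]),(Q,[0,1,2,3,4,5])):
    def f(p):
        # px order goes CW or CCW: determined by sign below
        return np.concatenate([X[i,:2]-p[:2]-.044*np.array([np.cos(p[2]-s*k*np.pi/3),np.sin(p[2]-s*k*np.pi/3)]) for i,k in enumerate(ks)])
    for s in(1,-1):
        r=least_squares(f,[.65,.11,3.4]); print(s,r.x[:2].round(4),np.degrees(r.x[2]).round(1),np.abs(r.fun).max().round(4))
E
```

```text
E1 [ 0.4354 -0.0556  0.046 ] [ 0.4371 -0.0582  0.04  ]
E2 [0.4182 0.0136 0.046 ] [0.4207 0.0106 0.04  ]
E3 [0.4279 0.0657 0.046 ] [0.4334 0.064  0.04  ]
E4 [0.4937 0.0476 0.046 ] [0.495 0.045 0.04 ]
E5 [ 0.5053 -0.0312  0.046 ] [ 0.51   -0.0356  0.04  ]
E6 [0.5075 0.1272 0.046 ] [0.5109 0.1249 0.04  ]
nut [0.4113373  0.14517544 0.016     ] [0.41058102 0.14504385 0.016     ]
cover [0.42511911 0.27234661 0.04      ] [0.42524947 0.27232464 0.04      ]
[[0.6113 0.1057 0.006 ]
 [0.6231 0.1464 0.006 ]
 [0.6658 0.1565 0.006 ]
 [0.6826 0.0834 0.006 ]
 [0.6391 0.0734 0.006 ]] [[0.6098 0.1053 0.006 ]
 [0.6223 0.1476 0.006 ]
 [0.6659 0.1567 0.006 ]
 [0.6945 0.1241 0.006 ]
 [0.6827 0.0816 0.006 ]
 [0.6398 0.0727 0.006 ]] [0.65249431 0.11466969 0.006     ]
1 [0.6529 0.115 ] 192.8 0.0013
-1 [0.6357 0.1112] 372.2 0.0675
1 [0.6525 0.1147] 192.6 0.0009
-1 [0.6525 0.1147] 67.9 0.0593
```

```bash
python3 - <<'E'
from h import *
import pickle
c=pickle.load(open('c1.pkl','rb')); im=c['image'][90:185,100:320,::-1]
S=3.6
g=cv2.resize((255*(im/255.)**0.45).astype(np.uint8),None,fx=S,fy=S,interpolation=cv2.INTER_CUBIC)
E=[(.4354,-.0556),(.4182,.0136),(.4279,.0657),(.4937,.0476),(.5053,-.0312),(.5075,.1272)]
th=np.linspace(0,2*np.pi,60)
for e in E:
    for r,z,col in((.0195,0.0,(255,80,0)),(.012,.046,(0,0,255))):
        pts=np.array([(w2px(c,[e[0]+r*np.cos(t),e[1]+r*np.sin(t),z])+.5-[100,90])*S for t in th]).astype(int)
        cv2.polylines(g,[pts],True,col,1)
cv2.imwrite('pics/ov.png',g)
E
```

```text
(no output)
```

View pics/ov.png

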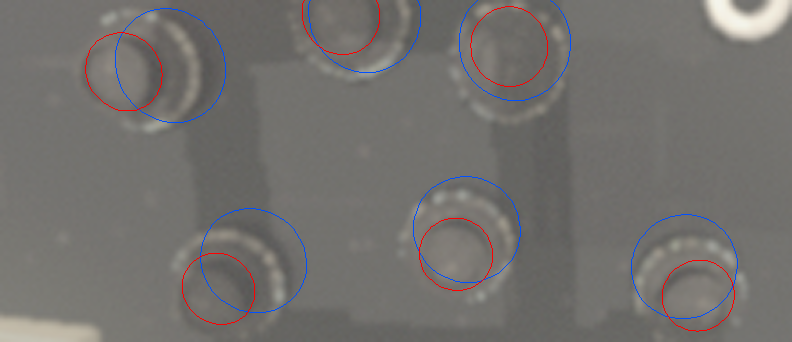

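```bash
python3 - <<'E'
from h import *
import pickle
c=pickle.load(open('c1.pkl','rb'))
for X,Y in [(140,70),(352,22),(509,66),(458,245),(228,289),(690,293)]:
    print([px2w(c,100+X/3.6-.4,90+Y/3.6-.4,z).round(4).tolist()[:2] for z in(.015,.02,.028)])
E
```

```text
[[0.4362, -0.0612], [0.4359, -0.0594], [0.4356, -0.0566]]
[[0.4206, 0.0118], [0.4206, 0.0126], [0.4206, 0.014]]
[[0.435, 0.0643], [0.4348, 0.0645], [0.4345, 0.0649]]
[[0.4965, 0.0456], [0.4955, 0.0461], [0.494, 0.0468]]
[[0.5124, -0.0369], [0.5113, -0.0355], [0.5094, -0.0332]]
[[0.5138, 0.128], [0.5126, 0.1275], [0.5108, 0.1266]]
```

```bash
cat > plan.py <<'E'
from h import *
C=np.array([.6527,.1148]); A0=12.7
E={1:(.436,-.057),2:(.420,.0125),3:(.434,.065),4:(.4945,.0465),5:(.509,-.034),6:(.510,.1262)}
def pad(k): a=np.radians(A0+60*k); return C+.044*np.array([np.cos(a),np.sin(a)])
E
python3 -c "
from plan import *
print(row(*E[6],.09,72.7))"
```

```text
([-1.18, 4.36, 17.01, 17.38], np.float64(-1.51))
```

>>> play_rows --targets '[-1.2, 4.4, 8, 7, -1.2, 4.4, 17, 14, -1.2, 4.4, 17, 17.4, -1.2, 4.4, 17, 17.4, -1.2, 4.4, 17, 17.4, -1.2, 4.4, 17, 17.4, -1.2, 4.4, 17, 17.4, -1.2, 4.4, 17, 17.4]' --grip 4.5 --grip_force 15

```text
t: 2.55
tool_pos: [0.5129, 0.1256, 0.0934]
orientation: [0.474, 3.101, 0.002]
force: [-0.3, 0.1, -0.2]
opening: 0.0462
gripper_force: 0.0
```

```bash
python3 - <<'E'
from plan import *
c=shot('wrist'); im=c['image'][:,:,::-1]
g=(255*(im/255.)**0.45).astype(np.uint8)
th=np.linspace(0,2*np.pi,60)
for e in E.values():
    pts=np.array([w2px(c,[e[0]+.012*np.cos(t),e[1]+.012*np.sin(t),.046])*1.56 for t in th]).astype(int)
    if e is E[6]: P=pts
g=cv2.resize(g,None,fx=1.56,fy=1.56); cv2.polylines(g,[P],True,(0,0,255),1)
cv2.imwrite('pics/w2.png',g); print(row(*E[6],.033,72.7),tool()[0][:3,3])
E
```

```text
([0.36, -0.05, 6.07, -0.11], np.float64(-1.12)) [0.51323486 0.12554161 0.09371471]
```

View pics/w2.png

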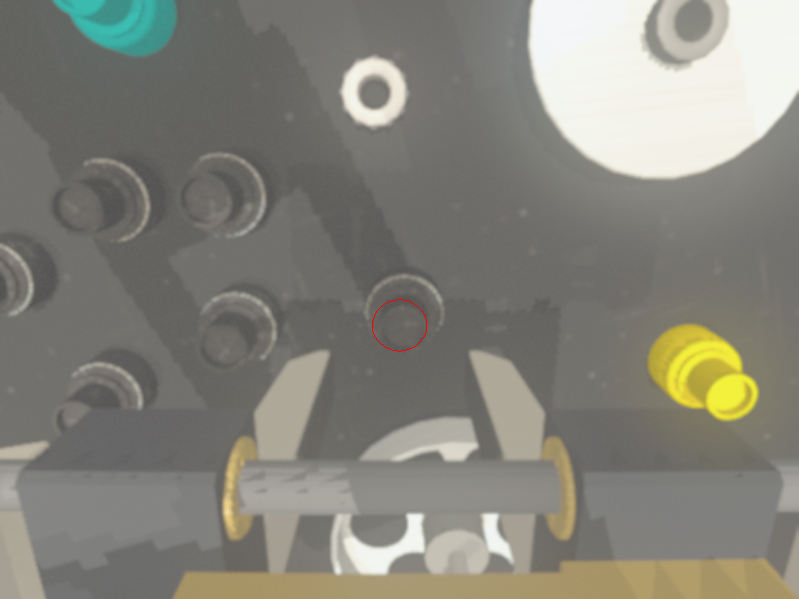

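Barrel top is at (400,325), and the estimate circle sits on it. Descend and close.

>>> play_rows --targets '[0.3, 0, 3.5, 0, 0.3, 0, 6.1, 0, 0.3, 0, 6.1, 0, 0.3, 0, 6.1, 0]'

```text
t: 2.93
tool_pos: [0.508, 0.1259, 0.0301]
orientation: [-0.476, -3.105, 0.0]
force: [0.1, 0.1, -0.2]
opening: 0.0448
gripper_force: 0.0
```

```bash
python3 -c "
from plan import *
print(row(*E[6],.033,72.7),tool()[0][:3,3])"
```

```text
([-0.18, 0.08, -0.29, -0.14], np.float64(-1.12)) [0.50804409 0.12594932 0.03006064]
```

>>> play_rows --targets '[-0.1, 0, -0.3, 0, -0.1, 0, -0.3, 0, -0.1, 0, -0.3, 0, -0.1, 0, -0.3, 0, -0.1, 0, -0.3, 0, -0.1, 0, -0.3, 0]' --grip 1.8

```text
t: 3.43
tool_pos: [0.5104, 0.1262, 0.0339]
orientation: [0.475, 3.103, 0.001]
force: [-0.3, 0.3, 7.8]
opening: 0.0223
gripper_force: 15.0
```

>>> play_rows --targets '[0, 0, -4, 0, 0, 0, -8, 0, 0, 0, -11, 0, 0, 0, -11, 0, 0, 0, -11, 0]'

```text
t: 3.85
tool_pos: [0.5109, 0.1262, 0.145]
orientation: [0.475, 3.1, 0.002]
force: [-0.0, 0.5, -2.1]
opening: 0.022
gripper_force: 15.0
```

```bash
python3 -c "
from plan import *
print(row(*pad(1),.14,72.7),tool()[0][:3,3],pad(1))"
```

```text
([-13.86, 7.55, 0.58, -0.12], np.float64(-1.12)) [0.51086295 0.12622451 0.14498907] [0.66578449 0.15680948]
```

>>> play_rows --targets '[-3, 1.6, 0.5, 0, -7, 3.8, 0.5, 0, -10.5, 5.7, 0.5, 0, -13.9, 7.5, 0.5, 0, -13.9, 7.5, 0.5, 0, -13.9, 7.5, 0.5, 0, -13.9, 7.5, 0.5, 0]'

```text
t: 4.43
tool_pos: [0.6624, 0.1556, 0.1343]
orientation: [-0.475, -3.101, 0.002]
force: [-0.3, 0.7, 0.0]
opening: 0.022
gripper_force: 15.0
```

```bash
python3 -c "
from plan import *
print(row(*pad(1),.0415,72.7),tool()[0][:3,3],pad(1))
c=shot('wrist','w3.png')"
```

```text
([-0.33, 0.24, 9.28, -0.12], np.float64(-1.11)) [0.66236295 0.15560135 0.13432108] [0.66578449 0.15680948]
```

View pics/w3.png

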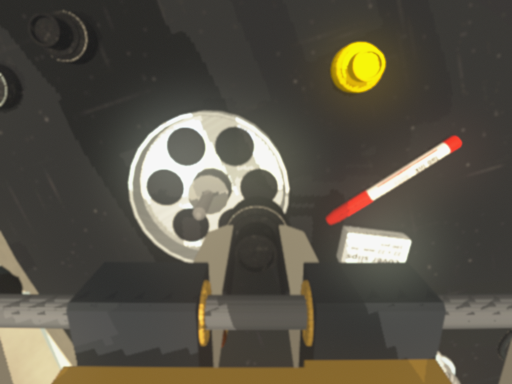

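```bash
python3 -c "
from plan import *
c=shot('wrist')
for k in range(6): print(k,w2px(c,[*pad(k),.006]).round(0))
print(w2px(c,[*tool()[0][:2,3],.105]), px2w(c,260,187,.006),px2w(c,186,146,.006),px2w(c,165,187,.006),px2w(c,234,146,.006))"
```

```text
0 [236. 223.]
1 [259. 186.]
2 [234. 145.]
3 [186. 145.]
4 [165. 186.]
5 [191. 224.]
[257.05412922 222.6014592 ] [0.66750523 0.15746494 0.006     ] [0.61060057 0.10489399 0.006     ] [0.64083633 0.07233545 0.006     ] [0.62364854 0.14640436 0.006     ]
```

Pads match the model within 1 px. The carried eyepiece is above pad 1 (259,186), so lower it.

>>> play_rows --targets '[-0.3, 0.2, 4, 0, -0.3, 0.2, 7, 0, -0.3, 0.2, 8.3, 0, -0.3, 0.2, 8.3, 0, -0.3, 0.2, 8.3, 0]'

```text
t: 4.95
tool_pos: [0.6667, 0.1568, 0.0549]
orientation: [-0.476, -3.105, 0.0]
force: [-0.7, 0.1, 0.1]
opening: 0.0221
gripper_force: 15.0
```

```bash
python3 -c "
from plan import *
print(row(*pad(1),.040,72.7),tool()[0][:3,3],pad(1))"
```

```text
([0.09, -0.02, 1.49, -0.12], np.float64(-1.11)) [0.66672379 0.15675648 0.05492649] [0.66578449 0.15680948]
```

>>> play_rows --targets '[0, 0, 0.8, 0, 0, 0, 1.3, 0, 0, 0, 1.3, 0, 0, 0, 1.3, 0]'

```text
t: 5.28
tool_pos: [0.6677, 0.1569, 0.0417]
orientation: [0.476, 3.105, 0.0]
force: [0.4, -0.2, -0.7]
opening: 0.022
gripper_force: 15.0
```

>>> play_rows --targets '[0, 0, 0, 0, 0, 0, 0, 0, 0, 0, 0, 0]'

```text
t: 5.53
tool_pos: [0.6678, 0.1569, 0.0416]
orientation: [0.476, 3.105, 0.0]
force: [0.1, -0.3, -1.4]
opening: 0.0218
gripper_force: 15.0
```

>>> play_rows --targets '[0, 0, 0.15, 0, 0, 0, 0.15, 0]'

```text
t: 5.7
tool_pos: [0.668, 0.157, 0.0401]
orientation: [0.476, 3.104, 0.001]
force: [1.3, 1.0, 1.8]
opening: 0.0221
gripper_force: 15.0
```

>>> play_rows --targets '[0, 0, 0, 0, 0, 0, 0, 0, 0, 0, 0, 0, 0, 0, 0, 0]' --grip 3.4

```text
t: 6.03
tool_pos: [0.6673, 0.1569, 0.0395]
orientation: [-0.476, -3.105, 0.0]
force: [-0.2, -0.6, 1.3]
opening: 0.0338
gripper_force: 0.0
```

>>> play_rows --targets '[0, 0, -3, 0, 0, 0, -7, 0, 0, 0, -9, 0, 0, 0, -9, 0, 0, 0, -9, 0]'

```text
t: 6.45
tool_pos: [0.669, 0.1571, 0.1321]
orientation: [0.475, 3.101, 0.002]
force: [-0.3, 0.5, -1.3]
opening: 0.0342
gripper_force: 0.0
```

```bash
python3 -c "
from plan import *
c=shot('wrist','w4.png')
print(row(*E[3],.14,12.7),row(*E[3],.14,132.7),tool()[0][:3,3])"
```

```text
([19.53, -15.76, -1.04, 59.87], np.float64(-1.11)) ([19.53, -15.76, -1.04, -60.13], np.float64(-1.11)) [0.66757793 0.15688864 0.12972411]
```

View pics/w4.png

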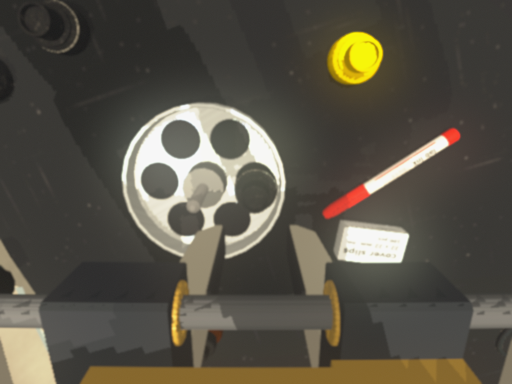

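>>> play_rows --targets '[3, -2, -1, 7, 6, -4, -1, 14, 9, -7, -1, 21, 12, -9, -1, 28, 15, -12, -1, 35, 18, -14, -1, 42, 19.5, -15.8, -1, 49, 19.5, -15.8, -1, 56]' --grip 4.5

```text
t: 7.17
tool_pos: [0.429, 0.0631, 0.1366]
orientation: [-1.884, -2.509, 0.007]
force: [-0.2, 0.1, -0.3]
opening: 0.0447
gripper_force: 0.0
```

>>> play_rows --targets '[0, 0, 0, 4, 0, 0, 2, 4, 0, 0, 4, 4, 0, 0, 4, 4, 0, 0, 4, 4]'

```text
t: 7.58
tool_pos: [0.4317, 0.0644, 0.0973]
orientation: [-1.962, -2.448, 0.006]
force: [-0.1, 0.1, 0.4]
opening: 0.0454
gripper_force: 0.0
```

```bash
python3 -c "
from plan import *
print(row(*E[3],.035,12.7),tool()[0][:3,3])
c=shot('wrist','w5.png')
for k in E: print(k,w2px(c,[*E[k],.046]).round(0))
"
```

```text
([-0.0, 0.27, 6.23, -0.12], np.float64(-0.19)) [0.43174102 0.06444217 0.09727958]
1 [230. 349.]
2 [227. 270.]
3 [262. 209.]
4 [337. 250.]
5 [325. 342.]
6 [393. 148.]
```

View pics/w5.png

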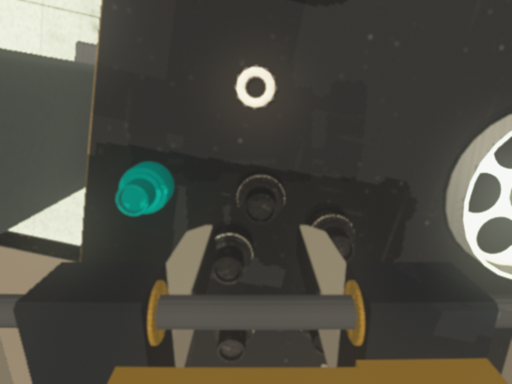

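E3 barrel is at (262,206), predicted (262,209), so the estimate is good. Grasp.

>>> play_rows --targets '[0.1, 0.2, 3.5, 0, 0.1, 0.2, 6.2, 0, 0.1, 0.2, 6.2, 0, 0.1, 0.2, 6.2, 0, 0.1, 0.2, 6.2, 0]'

```text
t: 8.05
tool_pos: [0.4369, 0.066, 0.0394]
orientation: [1.964, 2.45, 0.002]
force: [0.8, 0.1, 1.4]
opening: 0.0447
gripper_force: 0.0
```

>>> play_rows --targets '[0, 0, 0, 0, 0, 0, 0, 0, 0, 0, 0, 0, 0, 0, 0, 0, 0, 0, 0, 0, 0, 0, 0, 0]' --grip 1.8

```text
t: 8.55
tool_pos: [0.4364, 0.0659, 0.0385]
orientation: [1.964, 2.451, 0.001]
force: [-0.4, -1.7, 6.5]
opening: 0.0219
gripper_force: 15.0
```

>>> play_rows --targets '[0, 0, -4, 0, 0, 0, -8, 0, 0, 0, -11, 0, 0, 0, -11, 0, 0, 0, -11, 0]'

```text
t: 8.97
tool_pos: [0.4376, 0.066, 0.1499]
orientation: [1.962, 2.449, 0.005]
force: [-0.9, 0.6, -1.4]
opening: 0.0221
gripper_force: 15.0
```

```bash
sed -i 's/4:(.4945,.0465)/4:(.4945,.048)/; s/2:(.420,.0125)/2:(.420,.014)/' plan.py; python3 -c "
from plan import *
print(row(*pad(0),.14,12.7),tool()[0][:3,3])
"
```

```text
([0.09, 26.45, 1.11, -0.12], np.float64(-0.19)) [0.4375752  0.06600279 0.14988835]
```

>>> play_rows --targets '[0, 4, 1, 0, 0, 8, 1, 0, 0, 12, 1, 0, 0, 16, 1, 0, 0, 20, 1, 0, 0, 24, 1, 0, 0, 26.5, 1, 0, 0, 26.5, 1, 0]'

```text
t: 9.63
tool_pos: [0.6961, 0.1242, 0.1324]
orientation: [-1.963, -2.449, 0.005]
force: [1.0, -0.6, -0.5]
opening: 0.0218
gripper_force: 15.0
```

>>> play_rows --targets '[0, 0, 0, 0, 0, 0, 0, 0, 0, 0, 0, 0]'

```text
t: 9.88
tool_pos: [0.6932, 0.1234, 0.1368]
orientation: [-1.964, -2.45, 0.002]
force: [0.1, -0.2, -0.4]
opening: 0.0217
gripper_force: 15.0
```

```bash
python3 -c "
from plan import *
print(row(*pad(0),.0445,12.7),tool()[0][:3,3])
"
```

```text
([0.05, 0.28, 9.23, -0.13], np.float64(-0.12)) [0.6931582  0.12340268 0.13675834]
```

>>> play_rows --targets '[0, 0.2, 4, 0, 0, 0.2, 7, 0, 0, 0.2, 8.2, 0, 0, 0.2, 8.2, 0, 0, 0.2, 8.2, 0, 0, 0.2, 8.2, 0]'

```text
t: 10.38
tool_pos: [0.6978, 0.1241, 0.0585]
orientation: [1.963, 2.449, 0.004]
force: [0.1, -0.4, -0.4]
opening: 0.0218
gripper_force: 15.0
```

```bash
python3 -c "
from plan import *
print(row(*pad(0),.0445,12.7),tool()[0][:3,3])
"
```

```text
([0.08, -0.21, 1.4, -0.13], np.float64(-0.12)) [0.69778351 0.12413745 0.05851441]
```

>>> play_rows --targets '[0, -0.1, 0.7, 0, 0, -0.1, 1.2, 0, 0, -0.1, 1.3, 0, 0, -0.1, 1.3, 0, 0, -0.1, 1.3, 0, 0, -0.1, 1.3, 0]'

```text
t: 10.88
tool_pos: [0.696, 0.1238, 0.0438]
orientation: [1.964, 2.451, 0.001]
force: [-2.5, -0.4, 6.2]
opening: 0.0218
gripper_force: 15.0
```

```bash
python3 -c "
from plan import *
print(row(*pad(0),.0445,12.7),tool()[0][:3,3])
"
```

```text
([0.07, -0.02, -0.07, -0.12], np.float64(-0.12)) [0.69599632 0.12383079 0.04384284]
```

Contact at 6 N. Release and rise, then go to E4 (same yaw, pad 3).

>>> play_rows --targets '[0, 0, -0.1, 0, 0, 0, -0.1, 0, 0, 0, -0.1, 0, 0, 0, -0.1, 0]' --grip 3.4

```text
t: 11.22
tool_pos: [0.6954, 0.1239, 0.0434]
orientation: [-1.965, -2.451, 0.0]
force: [-0.1, 0.6, 0.7]
opening: 0.0337
gripper_force: 0.0
```

>>> play_rows --targets '[0, 0, -3, 0, 0, 0, -7, 0, 0, 0, -9, 0, 0, 0, -9, 0, 0, 0, -9, 0]'

```text
t: 11.63
tool_pos: [0.697, 0.124, 0.1361]
orientation: [1.963, 2.449, 0.005]
force: [-0.6, 0.3, -0.5]
opening: 0.0337
gripper_force: 0.0
```

```bash
python3 -c "
from plan import *
print(row(*E[4],.09,12.7),tool()[0][:3,3])
"
```

```text
([-3.01, -21.44, 4.52, -0.13], np.float64(-0.12)) [0.69698381 0.12399432 0.1360566 ]
```

>>> play_rows --targets '[-0.5, -4, 0, 0, -1, -8, 0, 0, -2, -12, 0, 0, -3, -16, 0, 0, -3, -20, 1, 0, -3, -21.4, 4.5, 0, -3, -21.4, 4.5, 0, -3, -21.4, 4.5, 0]' --grip 4.5

```text
t: 12.3
tool_pos: [0.4901, 0.048, 0.0858]
orientation: [-1.962, -2.447, 0.006]
force: [1.0, 0.8, 0.8]
opening: 0.0449
gripper_force: 0.0
```

>>> play_rows --targets '[0, 0, 0, 0, 0, 0, 0, 0, 0, 0, 0, 0]'

```text
t: 12.55
tool_pos: [0.4955, 0.0483, 0.0903]
orientation: [1.963, 2.45, 0.003]
force: [0.4, 0.4, 0.4]
opening: 0.0451
gripper_force: 0.0
```

```bash
python3 -c "
from plan import *
print(row(*E[4],.036,12.7),tool()[0][:3,3])
"
```

```text
([-0.0, -0.12, 5.43, -0.1], np.float64(-0.23)) [0.49549242 0.04827822 0.09028865]
```

>>> play_rows --targets '[0, -0.1, 3, 0, 0, -0.1, 5.3, 0, 0, -0.1, 5.4, 0, 0, -0.1, 5.4, 0, 0, -0.1, 5.4, 0]'

```text
t: 12.97
tool_pos: [0.4935, 0.0479, 0.0361]
orientation: [1.964, 2.451, 0.001]
force: [-0.1, 1.1, 0.7]
opening: 0.045
gripper_force: 0.0
```

>>> play_rows --targets '[0, 0, 0, 0, 0, 0, 0, 0, 0, 0, 0, 0, 0, 0, 0, 0, 0, 0, 0, 0, 0, 0, 0, 0]' --grip 1.8

```text
t: 13.47
tool_pos: [0.493, 0.0478, 0.0355]
orientation: [1.964, 2.45, 0.002]
force: [1.2, 0.3, 5.3]
opening: 0.0224
gripper_force: 15.0
```

>>> play_rows --targets '[0, 0, -4, 0, 0, 0, -8, 0, 0, 0, -11, 0, 0, 0, -11, 0, 0, 0, -11, 0, 0, 0, -11, 0]'

```text
t: 13.97
tool_pos: [0.4916, 0.0477, 0.1437]
orientation: [-1.964, -2.451, 0.001]
force: [-0.5, 0.1, -1.8]
opening: 0.0226
gripper_force: 15.0
```

```bash
python3 -c "
from plan import *
print(row(*pad(3),.14,12.7),tool()[0][:3,3])
"
```

```text
([3.03, 12.79, 0.36, -0.13], np.float64(-0.23)) [0.49156672 0.04771645 0.14372421]
```

>>> play_rows --targets '[1, 4, 0.4, 0, 2, 8, 0.4, 0, 3, 11.5, 0.4, 0, 3, 12.8, 0.4, 0, 3, 12.8, 0.4, 0, 3, 12.8, 0.4, 0, 3, 12.8, 0.4, 0, 3, 12.8, 0.4, 0]'

```text
t: 14.63
tool_pos: [0.6091, 0.1044, 0.1396]
orientation: [-1.964, -2.45, 0.002]
force: [0.4, 0.8, -0.8]
opening: 0.0225
gripper_force: 15.0
```

```bash
python3 -c "
from plan import *
print(row(*pad(3),.0415,12.7),tool()[0][:3,3])
"
```

```text
([0.06, 0.1, 9.81, -0.15], np.float64(-0.13)) [0.60911758 0.10436982 0.1396395 ]
```

>>> play_rows --targets '[0.1, 0.1, 4, 0, 0.1, 0.1, 7, 0, 0.1, 0.1, 8.8, 0, 0.1, 0.1, 8.8, 0, 0.1, 0.1, 8.8, 0, 0.1, 0.1, 8.8, 0]'

```text
t: 15.13
tool_pos: [0.612, 0.1059, 0.0546]
orientation: [1.964, 2.45, 0.002]
force: [-0.0, 0.4, -0.8]
opening: 0.0224
gripper_force: 15.0
```

```bash
python3 -c "
from plan import *
print(row(*pad(3),.0415,12.7),tool()[0][:3,3])
"
```

```text
([-0.03, -0.23, 1.3, -0.15], np.float64(-0.13)) [0.61197584 0.10591037 0.05455274]
```

>>> play_rows --targets '[0, -0.1, 0.7, 0, 0, -0.1, 1.1, 0, 0, -0.1, 1.3, 0, 0, -0.1, 1.3, 0, 0, -0.1, 1.3, 0, 0, -0.1, 1.3, 0]'

```text
t: 15.63
tool_pos: [0.6117, 0.1063, 0.0412]
orientation: [1.963, 2.45, 0.004]
force: [0.7, 1.2, 6.1]
opening: 0.0225
gripper_force: 15.0
```

>>> play_rows --targets '[0, 0, 0, 0, 0, 0, 0, 0, 0, 0, 0, 0, 0, 0, 0, 0]' --grip 3.4

```text
t: 15.97
tool_pos: [0.6099, 0.1057, 0.0392]
orientation: [-1.965, -2.451, 0.001]
force: [0.3, 0.9, -0.5]
opening: 0.0339
gripper_force: 0.0
```

>>> play_rows --targets '[0, 0, -3, 0, 0, 0, -7, 0, 0, 0, -9, 0, 0, 0, -9, 0, 0, 0, -9, 0]'

```text
t: 16.38
tool_pos: [0.6116, 0.1059, 0.1315]
orientation: [1.963, 2.449, 0.004]
force: [0.5, -0.0, -0.2]
opening: 0.0337
gripper_force: 0.0
```

```bash
python3 -c "
from plan import *
print(row(*E[5],.09,132.7),tool()[0][:3,3])
"
```

```text
([-11.42, -13.07, 4.11, 59.87], np.float64(-0.13)) [0.61160498 0.10590858 0.13149685]
```

```bash
python3 -c "
from plan import *
print(row(*E[5],.09,12.7))
"
```

```text
([-11.42, -13.07, 4.11, -0.13], np.float64(-0.13))
```

>>> play_rows --targets '[-2.5, -3, 0, 0, -5, -6, 0, 0, -8, -9, 0, 0, -11.4, -13.1, 0, 0, -11.4, -13.1, 4.1, 0, -11.4, -13.1, 4.1, 0, -11.4, -13.1, 4.1, 0, -11.4, -13.1, 4.1, 0]' --grip 4.5

```text
t: 17.05
tool_pos: [0.507, -0.0334, 0.0883]
orientation: [-1.964, -2.45, 0.001]
force: [0.6, -0.4, 0.3]
opening: 0.0452
gripper_force: 0.0
```

>>> play_rows --targets '[0, 0, 0, 0, 0, 0, 0, 0, 0, 0, 0, 0]'

```text
t: 17.3
tool_pos: [0.5086, -0.0333, 0.0898]
orientation: [1.962, 2.451, 0.001]
force: [-0.5, 0.4, -0.0]
opening: 0.0451
gripper_force: 0.0
```

```bash
python3 -c "
from plan import *
print(row(*E[5],.036,12.7),tool()[0][:3,3])
c=shot('wrist','w6.png')
for k in (5,1,2): print(k,w2px(c,[*E[k],.046]).round(0))
g=(255*(c['image'][:,:,::-1]/255.)**.5).astype('uint8'); cv2.imwrite('pics/w6.png',g)
"
```

```text
([-0.07, 0.01, 5.38, -0.05], np.float64(-0.39)) [ 0.50861499 -0.03330798  0.08981125]
5 [258. 214.]
1 [147. 223.]
2 [136. 115.]
```

View pics/w6.png

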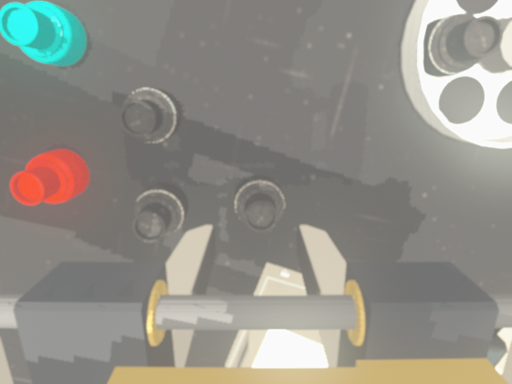

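E5 barrel is at (262,210), 4 px from the prediction, so I'll shift about 2 mm.

>>> play_rows --targets '[0.2, 0.2, 3, 0, 0.2, 0.2, 5.3, 0, 0.2, 0.2, 5.4, 0, 0.2, 0.2, 5.4, 0, 0.2, 0.2, 5.4, 0]'

```text
t: 17.77
tool_pos: [0.5095, -0.0315, 0.0358]
orientation: [1.964, 2.451, 0.001]
force: [-0.3, -0.5, -0.6]
opening: 0.0449
gripper_force: 0.0
```

>>> play_rows --targets '[0, 0, 0, 0, 0, 0, 0, 0, 0, 0, 0, 0, 0, 0, 0, 0, 0, 0, 0, 0, 0, 0, 0, 0]' --grip 1.8

```text
t: 18.27
tool_pos: [0.5096, -0.0317, 0.0355]
orientation: [1.964, 2.45, 0.001]
force: [0.9, 0.4, 5.0]
opening: 0.0221
gripper_force: 15.0
```

>>> play_rows --targets '[0, 0, -4, 0, 0, 0, -8, 0, 0, 0, -11, 0, 0, 0, -11, 0, 0, 0, -11, 0, 0, 0, -11, 0]'

```text
t: 18.77
tool_pos: [0.5083, -0.0314, 0.1437]
orientation: [-1.964, -2.451, 0.001]
force: [-0.1, 0.4, -0.5]
opening: 0.0221
gripper_force: 15.0
```

```bash
sed -i 's/1:(.436,-.057)/1:(.439,-.056)/; s/2:(.420,.014)/2:(.423,.0145)/' plan.py; python3 -c "
from plan import *
print(row(*pad(5),.14,132.7),tool()[0][:3,3])
"
```

```text
([7.32, 19.49, 0.35, 59.87], np.float64(-0.38)) [ 0.50826954 -0.03143689  0.1437245 ]
```

>>> play_rows --targets '[3, 2, 0.3, 0, 6, 4.5, 0.3, 7, 7.3, 8, 0.3, 14, 7.3, 12, 0.3, 21, 7.3, 16, 0.3, 28, 7.3, 19.5, 0.3, 35, 7.3, 19.5, 0.3, 42, 7.3, 19.5, 0.3, 49]'

```text
t: 19.43
tool_pos: [0.6823, 0.0827, 0.1354]
orientation: [-2.805, -1.407, 0.012]
force: [-0.1, -0.4, -1.2]
opening: 0.022
gripper_force: 15.0
```

>>> play_rows --targets '[0, 0, 0, 7, 0, 0, 0, 11, 0, 0, 0, 11, 0, 0, 0, 11, 0, 0, 0, 11, 0, 0, 0, 11]'

```text
t: 19.93
tool_pos: [0.6828, 0.0821, 0.1409]
orientation: [-2.926, -1.143, 0.002]
force: [0.3, -0.1, 0.3]
opening: 0.0221
gripper_force: 15.0
```

```bash
python3 -c "
from plan import *
print(row(*pad(5),.0415,132.7),tool()[0][:3,3])
"
```

```text
([0.01, -0.04, 9.94, -0.02], np.float64(0.87)) [0.68279689 0.08211256 0.14087236]
```

>>> play_rows --targets '[0, 0, 4, 0, 0, 0, 7, 0, 0, 0, 8.8, 0, 0, 0, 8.8, 0, 0, 0, 8.8, 0, 0, 0, 8.8, 0, 0, 0, 8.8, 0]'

```text
t: 20.52
tool_pos: [0.6851, 0.0823, 0.0566]
orientation: [2.926, 1.141, 0.006]
force: [-0.4, 0.5, -1.2]
opening: 0.0218
gripper_force: 15.0
```

```bash
python3 -c "
from plan import *
print(row(*pad(5),.0415,132.7),tool()[0][:3,3])
"
```

```text
([-0.18, -0.2, 1.51, -0.11], np.float64(0.87)) [0.68514755 0.08226184 0.05656165]
```

>>> play_rows --targets '[-0.1, -0.1, 0.7, 0, -0.1, -0.1, 1.2, 0, -0.1, -0.1, 1.5, 0, -0.1, -0.1, 1.5, 0, -0.1, -0.1, 1.5, 0, -0.1, -0.1, 1.5, 0]'

```text
t: 21.02
tool_pos: [0.6834, 0.0815, 0.0404]
orientation: [2.926, 1.139, 0.004]
force: [0.1, -2.7, 6.5]
opening: 0.022
gripper_force: 15.0
```

>>> play_rows --targets '[0, 0, 0, 0, 0, 0, 0, 0, 0, 0, 0, 0, 0, 0, 0, 0]' --grip 3.4

```text
t: 21.35
tool_pos: [0.6814, 0.0823, 0.0381]
orientation: [-2.927, -1.141, 0.001]
force: [0.1, 0.6, -0.4]
opening: 0.0343
gripper_force: 0.0
```

>>> play_rows --targets '[0, 0, -3, 0, 0, 0, -7, 0, 0, 0, -9, 0, 0, 0, -9, 0, 0, 0, -9, 0]'

```text
t: 21.77
tool_pos: [0.6832, 0.0824, 0.1308]
orientation: [2.926, 1.14, 0.006]
force: [-0.5, 0.1, 0.1]
opening: 0.0341
gripper_force: 0.0
```

```bash
python3 -c "
from plan import *
print(row(*E[2],.09,132.7),tool()[0][:3,3])
"
```

```text
([-23.77, -12.61, 3.98, -0.12], np.float64(0.87)) [0.68319782 0.08243416 0.13081767]
```

>>> play_rows --targets '[-3.5, -2, 0, 0, -7, -4, 0, 0, -10.5, -6, 0, 0, -14, -8, 0, 0, -17.5, -10, 0, 0, -21, -11.5, 2, 0, -23.8, -12.6, 4, 0, -23.8, -12.6, 4, 0]' --grip 4.5

```text
t: 22.43
tool_pos: [0.4089, 0.0138, 0.0787]
orientation: [-2.92, -1.137, 0.027]
force: [-2.1, 0.7, -1.8]
opening: 0.045
gripper_force: 0.0
```

>>> play_rows --targets '[0, 0, 0, 0, 0, 0, 0, 0, 0, 0, 0, 0]'

```text
t: 22.68
tool_pos: [0.423, 0.0141, 0.0896]
orientation: [2.926, 1.14, 0.003]
force: [0.6, -0.5, 0.5]
opening: 0.0448
gripper_force: 0.0
```

```bash
python3 -c "
from plan import *
print(row(*E[2],.036,132.7),tool()[0][:3,3])
"
```

```text
([0.02, -0.03, 5.36, -0.12], np.float64(0.74)) [0.42298346 0.01411539 0.08955932]
```

>>> play_rows --targets '[0, 0, 3, 0, 0, 0, 5.3, 0, 0, 0, 5.4, 0, 0, 0, 5.4, 0, 0, 0, 5.4, 0]'

```text
t: 23.1
tool_pos: [0.4228, 0.0141, 0.0361]
orientation: [2.927, 1.141, 0.002]
force: [0.0, 0.3, 1.2]
opening: 0.0448
gripper_force: 0.0
```

>>> play_rows --targets '[0, 0, 0, 0, 0, 0, 0, 0, 0, 0, 0, 0, 0, 0, 0, 0, 0, 0, 0, 0, 0, 0, 0, 0]' --grip 1.8

```text
t: 23.6
tool_pos: [0.4221, 0.0139, 0.0354]
orientation: [2.927, 1.14, 0.002]
force: [0.0, -0.0, 4.7]
opening: 0.0224
gripper_force: 15.0
```

>>> play_rows --targets '[0, 0, -4, 0, 0, 0, -8, 0, 0, 0, -11, 0, 0, 0, -11, 0, 0, 0, -11, 0, 0, 0, -11, 0]'

```text
t: 24.1
tool_pos: [0.4208, 0.014, 0.1438]
orientation: [-2.927, -1.14, 0.001]
force: [-0.2, 0.0, -0.8]
opening: 0.0222
gripper_force: 15.0
```

```bash
python3 -c "
from plan import *
print(row(*pad(2),.14,132.7),tool()[0][:3,3])
"
```

```text
([23.88, 3.87, 0.36, -0.13], np.float64(0.74)) [0.42082354 0.01404558 0.1437847 ]
```

>>> play_rows --targets '[4, 0.6, 0.3, 0, 8, 1.2, 0.3, 0, 12, 1.9, 0.3, 0, 16, 2.6, 0.3, 0, 20, 3.2, 0.3, 0, 23.9, 3.9, 0.3, 0, 23.9, 3.9, 0.3, 0, 23.9, 3.9, 0.3, 0]'

```text
t: 24.77
tool_pos: [0.6223, 0.1477, 0.1363]
orientation: [-2.925, -1.142, 0.012]
force: [0.0, 0.0, -0.8]
opening: 0.0221
gripper_force: 15.0
```

>>> play_rows --targets '[0, 0, 0, 0, 0, 0, 0, 0, 0, 0, 0, 0]'

```text
t: 25.02
tool_pos: [0.6229, 0.1462, 0.1421]
orientation: [2.928, 1.139, 0.0]
force: [-0.2, 0.5, -1.4]
opening: 0.0223
gripper_force: 15.0
```

```bash
python3 -c "
from plan import *
print(row(*pad(2),.0415,132.7),tool()[0][:3,3])
"
```

```text
([0.05, -0.07, 10.06, -0.17], np.float64(0.98)) [0.62293636 0.14622767 0.14206078]
```

>>> play_rows --targets '[0, -0.1, 4, 0, 0, -0.1, 7, 0, 0, -0.1, 8.8, 0, 0, -0.1, 8.8, 0, 0, -0.1, 8.8, 0, 0, -0.1, 8.8, 0, 0, -0.1, 8.8, 0]'

```text
t: 25.6
tool_pos: [0.6247, 0.1479, 0.0567]
orientation: [2.927, 1.14, 0.007]
force: [0.1, 0.5, -1.4]
opening: 0.0225
gripper_force: 15.0
```

```bash
python3 -c "
from plan import *
print(row(*pad(2),.0415,132.7),tool()[0][:3,3],tool()[1]['force'])
"
```

```text
([-0.2, -0.07, 1.52, -0.14], np.float64(0.98)) [0.62472209 0.14792463 0.05670759] [ 0.08265138  0.54257081 -1.4344054 ]
```

>>> play_rows --targets '[-0.1, -0.1, 0.7, 0, -0.1, -0.1, 1.2, 0, -0.1, -0.1, 1.5, 0, -0.1, -0.1, 1.5, 0, -0.1, -0.1, 1.5, 0, -0.1, -0.1, 1.5, 0]'

```text
t: 26.1
tool_pos: [0.6236, 0.148, 0.0405]
orientation: [2.926, 1.14, 0.006]
force: [1.8, -0.1, 7.1]
opening: 0.0222
gripper_force: 15.0
```

>>> play_rows --targets '[0, 0, 0, 0, 0, 0, 0, 0, 0, 0, 0, 0, 0, 0, 0, 0]' --grip 3.4

```text
t: 26.43
tool_pos: [0.6211, 0.1478, 0.038]
orientation: [-2.927, -1.141, 0.002]
force: [-0.8, 0.4, 0.4]
opening: 0.0339
gripper_force: 0.0
```

>>> play_rows --targets '[0, 0, -3, 0, 0, 0, -7, 0, 0, 0, -9, 0, 0, 0, -9, 0, 0, 0, -9, 0]'

```text
t: 26.85
tool_pos: [0.6229, 0.148, 0.1305]
orientation: [2.927, 1.14, 0.005]
force: [-0.3, 0.3, -1.6]
opening: 0.0341
gripper_force: 0.0
```

```bash
python3 -c "
from plan import *
print(row(*E[1],.14,72.7),row(*E[1],.14,12.7),tool()[0][:3,3])
"
```

```text
([-27.34, 2.58, -1.03, 59.87], np.float64(0.98)) ([-27.34, 2.58, -1.03, -60.13], np.float64(0.98)) [0.62285551 0.14798389 0.13046706]
```

>>> play_rows --targets '[-3.5, 0.3, -1, -7, -7, 0.6, -1, -14, -10.5, 0.9, -1, -21, -14, 1.3, -1, -28, -17.5, 1.6, -1, -35, -21, 2, -1, -42, -24.5, 2.3, -1, -49, -27.3, 2.6, -1, -56]' --grip 4.5

```text
t: 27.52
tool_pos: [0.4351, -0.0569, 0.1363]
orientation: [-2.04, -2.385, 0.003]
force: [-0.4, -0.0, 0.5]
opening: 0.0447
gripper_force: 0.0
```

>>> play_rows --targets '[0, 0, 0, -4, 0, 0, 3, -4, 0, 0, 5, -4, 0, 0, 5, -4, 0, 0, 5, -4, 0, 0, 5, -4]'

```text
t: 28.02
tool_pos: [0.438, -0.0559, 0.0887]
orientation: [-1.964, -2.451, 0.001]
force: [0.9, 1.0, 0.4]
opening: 0.045
gripper_force: 0.0
```

```bash
python3 -c "
from plan import *
print(row(*E[1],.036,12.7),tool()[0][:3,3])
"
```

```text
([-0.03, 0.11, 5.27, -0.12], np.float64(-0.46)) [ 0.43795563 -0.05590199  0.08870029]
```

>>> play_rows --targets '[0, 0.1, 3, 0, 0, 0.1, 5.2, 0, 0, 0.1, 5.3, 0, 0, 0.1, 5.3, 0, 0, 0.1, 5.3, 0]'

```text
t: 28.43
tool_pos: [0.4403, -0.056, 0.0373]
orientation: [1.964, 2.45, 0.001]
force: [-0.2, -0.6, 1.3]
opening: 0.0448
gripper_force: 0.0
```

>>> play_rows --targets '[0, 0, 0, 0, 0, 0, 0, 0, 0, 0, 0, 0, 0, 0, 0, 0, 0, 0, 0, 0, 0, 0, 0, 0]' --grip 1.8

```text
t: 28.93
tool_pos: [0.4397, -0.056, 0.0363]
orientation: [1.964, 2.451, 0.001]
force: [-1.4, -1.2, 4.6]
opening: 0.0221
gripper_force: 15.0
```

>>> play_rows --targets '[0, 0, -4, 0, 0, 0, -8, 0, 0, 0, -11, 0, 0, 0, -11, 0, 0, 0, -11, 0, 0, 0, -11, 0]'

```text
t: 29.43
tool_pos: [0.4387, -0.0557, 0.1448]
orientation: [-1.964, -2.451, 0.001]
force: [0.4, 0.2, -1.7]
opening: 0.0224
gripper_force: 15.0
```

```bash
python3 -c "
from plan import *
print(row(*pad(4),.14,72.7),tool()[0][:3,3])
"
```

```text
([8.17, 22.41, 0.46, -60.12], np.float64(-0.46)) [ 0.43869631 -0.05570828  0.14478339]
```

>>> play_rows --targets '[3.5, 1.5, 0.3, -7, 6, 4, 0.3, -14, 8.2, 7.5, 0.3, -21, 8.2, 11.5, 0.3, -28, 8.2, 15, 0.3, -35, 8.2, 19, 0.3, -42, 8.2, 22.4, 0.3, -49, 8.2, 22.4, 0.3, -56]'

```text
t: 30.1
tool_pos: [0.6419, 0.0741, 0.1363]
orientation: [-0.573, -3.083, 0.001]
force: [-0.5, 0.1, -1.9]
opening: 0.0226
gripper_force: 15.0
```

>>> play_rows --targets '[0, 0, 0, -4, 0, 0, 0, -4, 0, 0, 0, -4, 0, 0, 0, -4]'

```text
t: 30.43
tool_pos: [0.6389, 0.0729, 0.1413]
orientation: [-0.48, -3.103, 0.001]
force: [-0.2, 0.5, -0.7]
opening: 0.022
gripper_force: 15.0
```

```bash
python3 -c "
from plan import *
print(row(*pad(4),.0425,72.7),tool()[0][:3,3])
"
```

```text
([-0.09, 0.02, 9.88, -0.29], np.float64(-1.23)) [0.63893704 0.07287289 0.14131721]
```

>>> play_rows --targets '[-0.1, 0, 4, 0, -0.1, 0, 7, 0, -0.1, 0, 8.7, 0, -0.1, 0, 8.7, 0, -0.1, 0, 8.7, 0, -0.1, 0, 8.7, 0, -0.1, 0, 8.7, 0]'

```text
t: 31.02
tool_pos: [0.6425, 0.0726, 0.0583]
orientation: [0.476, 3.102, 0.001]
force: [0.3, 0.0, -1.4]
opening: 0.0223
gripper_force: 15.0
```

```bash
python3 -c "
from plan import *
print(row(*pad(4),.0425,72.7),tool()[0][:3,3],tool()[1]['force'])
"
```

```text
([0.29, -0.07, 1.58, -0.16], np.float64(-1.23)) [0.64250304 0.0726336  0.05833551] [ 0.34451809  0.02599278 -1.40509601]
```

>>> play_rows --targets '[0.2, 0, 0.7, 0, 0.2, 0, 1.2, 0, 0.2, 0, 1.5, 0, 0.2, 0, 1.5, 0, 0.2, 0, 1.5, 0, 0.2, 0, 1.5, 0]'

```text
t: 31.52
tool_pos: [0.6403, 0.073, 0.0419]
orientation: [0.476, 3.102, 0.0]
force: [1.4, -1.9, 5.9]
opening: 0.0221
gripper_force: 15.0
```

>>> play_rows --targets '[0, 0, 0, 0, 0, 0, 0, 0, 0, 0, 0, 0, 0, 0, 0, 0]' --grip 3.4

```text
t: 31.85
tool_pos: [0.6385, 0.0733, 0.0401]
orientation: [-0.476, -3.104, 0.0]
force: [0.0, -0.1, 0.0]
opening: 0.0341
gripper_force: 0.0
```

>>> play_rows --targets '[0, 0, -3, 0, 0, 0, -7, 0, 0, 0, -11, 0, 0, 0, -12, 0, 0, 0, -12, 0]'

```text
t: 32.27
tool_pos: [0.6421, 0.0735, 0.1664]
orientation: [0.474, 3.097, 0.003]
force: [-0.7, 0.7, 0.7]
opening: 0.0342
gripper_force: 0.0
```

```bash
python3 -c "
from plan import *
print(row(.42,.24,.22,90),tool()[0][:3,3])
"
```

```text
([26.13, 9.26, -5.55, -17.42], np.float64(-1.23)) [0.64205608 0.07346864 0.16641169]
```

>>> play_rows --targets '[4, 1, -2, -6, 8, 2, -4, -12, 12, 4, -6, -17.4, 15, 6, -8, -17.4, 18, 8, -10, -17.4, 21, 8, -10, -17.4, 21, 8, -10, -17.4, 21, 8, -10, -17.4]' --grip 6

```text
t: 32.93
tool_pos: [0.4613, 0.2136, 0.2602]
orientation: [-0.004, 3.141, 0.0]
force: [1.3, -0.2, -0.2]
opening: 0.0599
gripper_force: 0.0
```

>>> play_rows --targets '[0, 0, 0, 0, 0, 0, 0, 0, 0, 0, 0, 0]'

```text
t: 33.18
tool_pos: [0.4629, 0.2116, 0.2593]
orientation: [-0.003, -3.14, 0.001]
force: [-0.3, 0.8, -0.2]
opening: 0.0604
gripper_force: 0.0
```

```bash
python3 - <<'E'
from plan import *
import pickle
c=shot('wrist','w7.png'); pickle.dump(c,open('c7.pkl','wb')); print(tool()[0][:3,3])
g=(255*(c['image'][:,:,::-1]/255.)**.6).astype('uint8')
th=np.linspace(0,2*np.pi,60); g=cv2.resize(g,None,fx=1.56,fy=1.56,interpolation=cv2.INTER_CUBIC)
for k in range(6):
    for r,z,col in((.012,.052,(0,0,255)),(.0195,.036,(255,100,0))):
        cv2.polylines(g,[np.array([w2px(c,[*(pad(k)+r*np.array([np.cos(t),np.sin(t)])),z])*1.56 for t in th]).astype(int)],True,col,1)
for p in([*C,.081],[*C,.032]): cv2.circle(g,tuple((w2px(c,p)*1.56).astype(int)),3,(0,255,0),1)
cv2.imwrite('pics/w7.png',g)
E
```

```text
[0.46299641 0.211571   0.25950342]
```

View pics/w7.png

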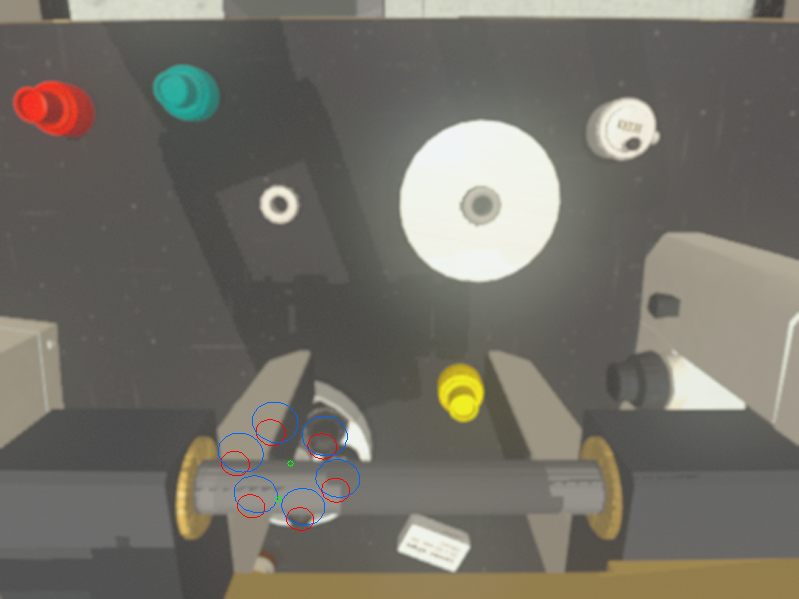

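```bash
python3 - <<'E'
from plan import *
import pickle
c=pickle.load(open('c7.pkl','rb')); im=c['image']; s=1.56
for z in (0,.08,.15): print('scope corner',px2w(c,650/s,240/s,z).round(3),px2w(c,610/s,380/s,z).round(3))
hsv=cv2.cvtColor(im,cv2.COLOR_RGB2HSV); m=((hsv[...,2]>140)&(hsv[...,1]<60)).astype('uint8')
n,l,st,ce=cv2.connectedComponentsWithStats(m)
for i in range(1,n):
    if st[i,4]>150 and ce[i][1]<190:
        cs,_=cv2.findContours((l==i).astype('uint8'),cv2.RETR_EXTERNAL,cv2.CHAIN_APPROX_NONE)
        P=max(cs,key=len); 
        for z in(.016,.028):
            w=np.array([px2w(c,u,v,z)[:2] for u,v in P[:,0]]); (x,y),r=cv2.minEnclosingCircle((w*1e3).astype('float32')); 
            el=cv2.fitEllipse((w*1e3).astype('float32'))
            print(ce[i].round(),st[i,4],z,np.round(el[0],1),np.round(el[1],1))
print(px2w(c,482/s,206/s,.04),px2w(c,279.5/s,204/s,.016))
E
```

```text
scope corner [0.458 0.423 0.   ] [0.588 0.404 0.   ]
scope corner [0.444 0.383 0.08 ] [0.549 0.368 0.08 ]
scope corner [0.432 0.349 0.15 ] [0.516 0.336 0.15 ]
[93.  6.] 1204 0.016 [285.3  20.7] [ 12.6 179.7]
[93.  6.] 1204 0.028 [288.2  26.3] [ 12.3 174.4]
[366.   5.] 2561 0.016 [285.3 427.6] [ 10.9 794.5]
[366.   5.] 2561 0.028 [288.2 421.2] [ 10.6 771.2]
[401.  81.] 1075 0.016 [369.1 385.6] [42.7 45.7]
[401.  81.] 1075 0.028 [369.6 380.5] [41.5 44.4]
[307. 128.] 8170 0.016 [426.4 275. ] [125.7 126.1]
[307. 128.] 8170 0.028 [425.2 273.1] [122.  122.4]
[178. 131.] 327 0.016 [426.6 115.5] [27.3 28.2]
[178. 131.] 327 0.028 [425.4 118.3] [26.5 27.4]
[0.42580374 0.27343954 0.04      ] [0.42652869 0.11650132 0.016     ]
```

```bash
python3 - <<'E'
from plan import *
t=shot('top'); u,v=w2px(t,[*C,.03]).astype(int)
cr=t['image'][v-35:v+35,u-45:u+45,::-1]; S=8
g=cv2.resize((255*(cr/255.)**.5).astype('uint8'),None,fx=S,fy=S,interpolation=cv2.INTER_CUBIC)
th=np.linspace(0,2*np.pi,60)
for k in range(6):
    for r,z,col in((.012,.052,(0,0,255)),(.0195,.036,(255,100,0))):
        cv2.polylines(g,[np.array([(w2px(t,[*(pad(k)+r*np.array([np.cos(a),np.sin(a)])),z])-[u-45,v-35]+.5)*S for a in th]).astype(int)],True,col,1)
cv2.imwrite('pics/top2.png',g); print(row(.4254,.2733,.09,125))
E
```

```text
([3.74, 6.17, 16.97, -35.11], np.float64(-1.24))
```

View pics/top2.png

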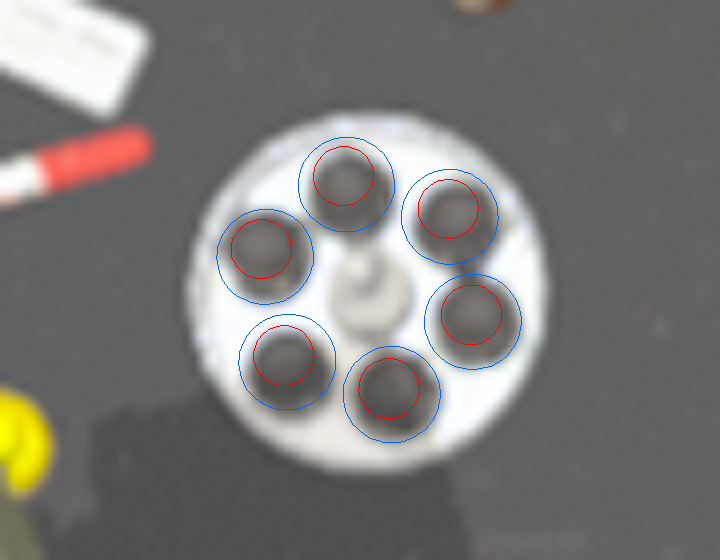

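The six barrels sit within about 2 mm of their pad circles. Next is the cover; the nut was knocked to (.4265,.1155).

>>> play_rows --targets '[1, 1.5, 3, -7, 2, 3, 6, -14, 3, 4.5, 9, -21, 3.7, 6.2, 12, -28, 3.7, 6.2, 15, -35, 3.7, 6.2, 17, -35, 3.7, 6.2, 17, -35, 3.7, 6.2, 17, -35]' --grip 5

```text
t: 33.95
tool_pos: [0.4249, 0.2737, 0.0895]
orientation: [0.941, -2.994, 0.001]
force: [0.6, 0.0, -0.4]
opening: 0.0496
gripper_force: 0.0
```

>>> play_rows --targets '[0, 0, 0, 0, 0, 0, 0, 0, 0, 0, 0, 0]'

```text
t: 34.2
tool_pos: [0.4271, 0.2749, 0.0927]
orientation: [-0.942, 2.994, 0.001]
force: [-0.3, 0.7, -0.2]
opening: 0.0499
gripper_force: 0.0
```

```bash
python3 - <<'E'
from plan import *
print(row(.4254,.2733,.031,125),tool()[0][:3,3])
c=shot('wrist'); im=c['image']
hsv=cv2.cvtColor(im,cv2.COLOR_RGB2HSV); m=((hsv[...,2]>140)&(hsv[...,1]<60)).astype('uint8')
n,l,st,ce=cv2.connectedComponentsWithStats(m)
i=1+st[1:,4].argmax(); P=np.argwhere(l==i)
# boundary points that are on the disc's outer edge: fit circle r=62mm robustly
cs,_=cv2.findContours((l==i).astype('uint8'),cv2.RETR_EXTERNAL,cv2.CHAIN_APPROX_NONE); P=max(cs,key=len)[:,0]
P=P[(P[:,0]>3)&(P[:,0]<508)&(P[:,1]>3)&(P[:,1]<225)]
w=np.array([px2w(c,u,v,.028)[:2] for u,v in P])
from scipy.optimize import least_squares
r=least_squares(lambda p:np.hypot(*(w-p[:2]).T)-.062,[.4254,.2733],loss='soft_l1',f_scale=.0007); print('disc',r.x.round(4),np.median(np.abs(r.fun)).round(4),len(P))
cv2.imwrite('pics/w8.png',im[:,:,::-1])
E
```

```text
([0.26, -0.03, 6.17, -0.08], np.float64(-1.71)) [0.42714054 0.27494093 0.09271533]
disc [0.4258 0.2735] 0.0004 289
```

View pics/w8.png

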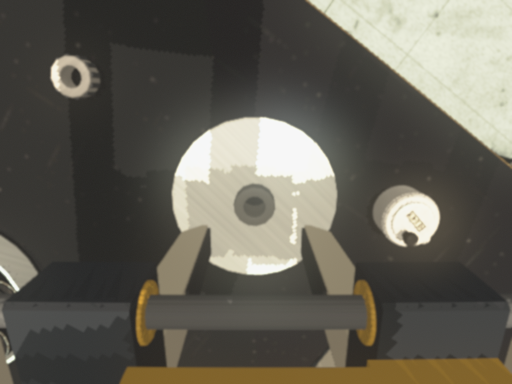

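Hub at (255,204), centred between the fingers. The disc fit agrees, so descend.

>>> play_rows --targets '[0.2, 0, 3, 0, 0.2, 0, 5.5, 0, 0.2, 0, 5.9, 0, 0.2, 0, 5.9, 0, 0.2, 0, 5.9, 0, 0.2, 0, 5.9, 0]' --grip_force 30

```text
t: 34.75
tool_pos: [0.4253, 0.274, 0.0337]
orientation: [-0.943, 2.994, 0.001]
force: [-0.3, -0.1, 0.5]
opening: 0.0503
gripper_force: 0.0
```

```bash
python3 - <<'E'
from plan import *
print(row(.4257,.2734,.031,125),tool()[0][:3,3])
E
```

```text
([0.01, -0.07, 0.27, -0.03], np.float64(-1.71)) [0.42534755 0.2740309  0.03365214]
```

>>> play_rows --targets '[0, 0, 0.1, 0, 0, 0, 0.1, 0, 0, 0, 0.1, 0, 0, 0, 0.1, 0, 0, 0, 0.1, 0, 0, 0, 0.1, 0]' --grip 2

```text
t: 35.25
tool_pos: [0.4244, 0.2735, 0.0312]
orientation: [-0.944, 2.996, 0.0]
force: [-0.6, -0.9, 4.2]
opening: 0.0286
gripper_force: 30.0
```

>>> play_rows --targets '[0, 0, -3, 0, 0, 0, -6, 0, 0, 0, -9, 0, 0, 0, -12, 0, 0, 0, -12, 0, 0, 0, -12, 0, 0, 0, -12, 0]'

```text
t: 35.83
tool_pos: [0.4234, 0.2731, 0.1496]
orientation: [0.944, -2.995, 0.0]
force: [-0.4, 0.1, -2.1]
opening: 0.0285
gripper_force: 30.0
```

```bash
python3 - <<'E'
from plan import *
print(row(*C,.15,125),tool()[0][:3,3],tool()[1]['force'])
E
```

```text
([-9.71, -26.11, -0.06, -0.02], np.float64(-1.71)) [0.42340604 0.27309459 0.1495695 ] [-0.40374809  0.0712835  -2.10429125]
```

>>> play_rows --targets '[-1, -2.7, 0, 0, -2.3, -6.2, 0, 0, -3.7, -10, 0, 0, -5.1, -13.8, 0, 0, -6.5, -17.5, 0, 0, -7.9, -21.2, 0, 0, -9.1, -24.5, 0, 0, -9.7, -26.1, 0, 0]'

```text
t: 36.5
tool_pos: [0.6542, 0.1116, 0.1471]
orientation: [0.939, -2.994, 0.0]
force: [0.3, 1.0, -0.3]
opening: 0.0285
gripper_force: 30.0
```

>>> play_rows --targets '[0, 0, 0, 0, 0, 0, 0, 0, 0, 0, 0, 0, 0, 0, 0, 0, 0, 0, 0, 0, 0, 0, 0, 0]'

```text
t: 37.0
tool_pos: [0.6525, 0.1159, 0.1507]
orientation: [0.946, -2.996, -0.0]
force: [0.9, -0.1, -1.3]
opening: 0.0282
gripper_force: 30.0
```

```bash
python3 - <<'E'
from plan import *
print(row(*C,.115,125),tool()[0][:3,3],tool()[1]['force'])
E
```

```text
([0.05, -0.11, 3.57, 0.04], np.float64(-2.08)) [0.65245875 0.11594511 0.15074983] [ 0.87576963 -0.06195298 -1.34162728]
```

```bash
python3 - <<'E'
from plan import *
from scipy.optimize import least_squares
T,s=tool(); c=shot('wrist'); im=c['image']; z=T[2,3]-.003
hsv=cv2.cvtColor(im,cv2.COLOR_RGB2HSV); m=((hsv[...,2]>110)&(hsv[...,1]<60)).astype('uint8')
n,l,st,ce=cv2.connectedComponentsWithStats(m)
p0=w2px(c,[*T[:2,3],z]); print(p0)
i=max(range(1,n),key=lambda i:st[i,4]*(np.hypot(*(ce[i]-p0))<90)); print(st[i],ce[i])
cs,_=cv2.findContours((l==i).astype('uint8'),cv2.RETR_EXTERNAL,cv2.CHAIN_APPROX_NONE); P=max(cs,key=len)[:,0]
P=P[P[:,1]<p0[1]-5]
w=np.array([px2w(c,u,v,z)[:2] for u,v in P])
r=least_squares(lambda p:np.hypot(*(w-p[:2]).T)-p[2],[*T[:2,3],.062],loss='soft_l1',f_scale=.0007); print(r.x.round(4),np.median(np.abs(r.fun)).round(4),len(P),(T[:3,:3].T@np.array([*(r.x[:2]-T[:2,3]),0])).round(4))
cv2.imwrite('pics/w9.png',im[:,:,::-1])
E
```

```text
[254.56985181 240.89669431]
[  148   104   216   190 23360] [254.97547089 192.68677226]
[0.6247 0.0954 0.0402] 0.0059 417 [ 0.0345 -0.0009 -0.    ]
```

```bash
python3 - <<'E'
from plan import *
from scipy.optimize import least_squares
T,s=tool(); c=shot('wrist'); im=c['image']; z=T[2,3]-.003
hsv=cv2.cvtColor(im,cv2.COLOR_RGB2HSV)
for vm in(90,130):
  m=((hsv[...,2]>vm)&(hsv[...,1]<60)).astype('uint8')
  n,l=cv2.connectedComponents(m); i=l[160,255] or l[150,230]
  cs,_=cv2.findContours((l==i).astype('uint8'),cv2.RETR_EXTERNAL,cv2.CHAIN_APPROX_NONE); P=max(cs,key=len)[:,0]
  for lim in(150,180,210):
    Q=P[P[:,1]<lim]; w=np.array([px2w(c,u,v,z)[:2] for u,v in Q])
    r=least_squares(lambda p:np.hypot(*(w-p[:2]).T)-.062,[*T[:2,3]],loss='soft_l1',f_scale=.0007)
    print(vm,lim,r.x.round(4),np.median(np.abs(r.fun)).round(4),len(Q),(T[:3,:3].T@np.array([*(r.x[:2]-T[:2,3]),0])).round(4))
print(P[P[:,1]<240][::12].tolist())
E
```

```text
90 150 [0.6446 0.1089] 0.0017 156 [ 0.0106 -0.0011 -0.    ]
90 180 [0.6458 0.1094] 0.0031 218 [ 0.0093 -0.0014 -0.    ]
90 210 [0.6465 0.11  ] 0.0038 278 [ 0.0084 -0.0012 -0.    ]
130 150 [0.645  0.1089] 0.0017 155 [ 0.0102 -0.0013 -0.    ]
130 180 [0.6462 0.1096] 0.0031 216 [ 0.0089 -0.0014 -0.    ]
130 210 [0.6469 0.1102] 0.0038 276 [ 0.008  -0.0013 -0.    ]
[[244, 105], [232, 108], [220, 112], [208, 119], [196, 129], [187, 141], [182, 153], [174, 165], [165, 177], [158, 189], [154, 201], [150, 213], [149, 225], [149, 237], [205, 231], [217, 227], [229, 227], [236, 226], [248, 219], [260, 218], [272, 223], [281, 228], [293, 226], [305, 230], [362, 239], [362, 227], [361, 215], [358, 203], [354, 191], [347, 179], [338, 167], [326, 156], [320, 144], [312, 132], [301, 122], [289, 114], [277, 109], [265, 106], [253, 105]]
```

View pics/w9.png

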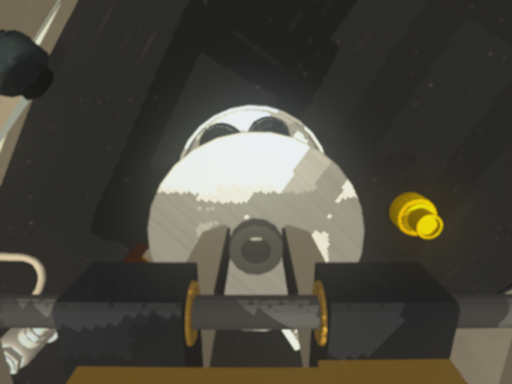

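The carrier merges with the disc's far edge in the mask, so I'll refit using only the side arcs below row 170. The hub hole is at (256,243).

```bash
python3 - <<'E'
from plan import *
from scipy.optimize import least_squares
T,s=tool(); c=shot('wrist'); im=c['image']; z=T[2,3]-.003
hsv=cv2.cvtColor(im,cv2.COLOR_RGB2HSV)
m=((hsv[...,2]>90)&(hsv[...,1]<60)).astype('uint8')
n,l=cv2.connectedComponents(m); i=l[160,255]
cs,_=cv2.findContours((l==i).astype('uint8'),cv2.RETR_EXTERNAL,cv2.CHAIN_APPROX_NONE); P=max(cs,key=len)[:,0]
Q=P[(P[:,1]>168)&(P[:,1]<255)&((P[:,0]<175)|(P[:,0]>335))]
for zz in(z-.002,z,z+.002):
    w=np.array([px2w(c,u,v,zz)[:2] for u,v in Q])
    r=least_squares(lambda p:np.hypot(*(w-p[:2]).T)-p[2],[*T[:2,3],.062],loss='soft_l1',f_scale=.0007)
    print(r.x.round(4),np.median(np.abs(r.fun)).round(4),len(Q),(T[:3,:3].T@np.array([*(r.x[:2]-T[:2,3]),0])).round(4))
w=px2w(c,256,243,T[2,3]+.009)
print('hole',w,T[:3,3])
# carrier rim top arc z=.028
Q=P[(P[:,1]<128)]
w=np.array([px2w(c,u,v,.028)[:2] for u,v in Q])
r=least_squares(lambda p:np.hypot(*(w-p[:2]).T)-.070,[*C],loss='soft_l1',f_scale=.0007); print('rim',r.x.round(4),np.median(np.abs(r.fun)).round(4))
E
```

```text
[0.6526 0.1162 0.0613] 0.0002 172 [-0.0001  0.0005 -0.    ]
[0.6518 0.1157 0.0606] 0.0002 172 [ 0.0008  0.0005 -0.    ]
[0.6511 0.1152 0.0598] 0.0002 172 [ 0.0017  0.0005 -0.    ]
hole [0.64869375 0.11379306 0.1599853 ] [0.65278762 0.11571267 0.1509853 ]
rim [0.6531 0.1137] 0.0002
```

>>> play_rows --targets '[0.1, -0.2, 1, 0, 0.1, -0.2, 2, 0, 0.1, -0.2, 3, 0, 0.1, -0.2, 3, 0, 0.1, -0.2, 3, 0, 0.1, -0.2, 3, 0]'

```text
t: 37.65
tool_pos: [0.6532, 0.1128, 0.1203]
orientation: [0.944, -2.996, -0.0]
force: [-0.3, -0.0, -1.0]
opening: 0.0281
gripper_force: 30.0
```

>>> play_rows --targets '[0, 0, 0.5, 0, 0, 0, 1, 0, 0, 0, 1.5, 0, 0, 0, 2, 0, 0, 0, 2, 0, 0, 0, 2, 0]'

```text
t: 38.15
tool_pos: [0.6529, 0.1129, 0.0999]
orientation: [0.944, -2.995, -0.0]
force: [-0.4, -0.3, -1.4]
opening: 0.0282
gripper_force: 30.0
```

>>> play_rows --targets '[0, 0, 1, 0, 0, 0, 2, 0, 0, 0, 3, 0, 0, 0, 3.4, 0, 0, 0, 3.4, 0, 0, 0, 3.4, 0]'

```text
t: 38.65
tool_pos: [0.653, 0.1128, 0.0659]
orientation: [0.944, -2.995, -0.0]
force: [-0.3, -0.4, -1.5]
opening: 0.0283
gripper_force: 30.0
```

>>> play_rows --targets '[0, 0, 0.1, 0, 0, 0, 0.2, 0, 0, 0, 0.2, 0, 0, 0, 0.2, 0, 0, 0, 0.2, 0]'

```text
t: 39.07
tool_pos: [0.6535, 0.1129, 0.0649]
orientation: [-0.944, 2.996, -0.0]
force: [0.4, -0.3, -0.1]
opening: 0.0285
gripper_force: 30.0
```

>>> play_rows --targets '[0, 0, 0.1, 0, 0, 0, 0.2, 0, 0, 0, 0.2, 0, 0, 0, 0.2, 0, 0, 0, 0.2, 0]'

```text
t: 39.48
tool_pos: [0.6537, 0.1129, 0.0632]
orientation: [-0.944, 2.996, -0.0]
force: [-2.2, -0.1, 5.0]
opening: 0.0285
gripper_force: 30.0
```

>>> play_rows --targets '[0, 0, 0, 0, 0, 0, 0, 0, 0, 0, 0, 0, 0, 0, 0, 0]' --grip 5

```text
t: 39.82
tool_pos: [0.6532, 0.1129, 0.0623]
orientation: [0.944, -2.996, -0.0]
force: [-0.0, 0.5, -0.5]
opening: 0.0483
gripper_force: 0.0
```

>>> play_rows --targets '[0, 0, -2, 0, 0, 0, -5, 0, 0, 0, -8, 0, 0, 0, -9, 0, 0, 0, -9, 0, 0, 0, -9, 0]'

```text
t: 40.32
tool_pos: [0.6537, 0.1129, 0.1526]
orientation: [-0.944, 2.995, -0.0]
force: [0.3, -0.8, 0.1]
opening: 0.0501
gripper_force: 0.0
```

```bash
python3 - <<'E'
from plan import *
from scipy.optimize import least_squares
T,s=tool(); c=shot('wrist'); print(T[:3,3],row(.4265,.1155,.12,125))
hsv=cv2.cvtColor(c['image'],cv2.COLOR_RGB2HSV); m=((hsv[...,2]>110)&(hsv[...,1]<60)).astype('uint8')
p=w2px(c,[.6527,.1148,.06]).astype(int); n,l=cv2.connectedComponents(m)
i=l[p[1]-45,p[0]]; cs,_=cv2.findContours((l==i).astype('uint8'),cv2.RETR_EXTERNAL,cv2.CHAIN_APPROX_NONE); P=max(cs,key=len)[:,0]
print(p,np.ptp(P,axis=0),P.min(0))
Q=P[P[:,1]<215]; w=np.array([px2w(c,u,v,.060)[:2] for u,v in Q])
r=least_squares(lambda q:np.hypot(*(w-q[:2]).T)-q[2],[*C,.062],loss='soft_l1',f_scale=.0007); print('disc',r.x.round(4),np.median(np.abs(r.fun)).round(4))
cv2.imwrite('pics/w10.png',c['image'][:,:,::-1])
E
```

```text
[0.65368664 0.11291615 0.15264154] ([18.38, 13.18, 3.14, -0.03], np.float64(-2.09))
[257 194] [183 170] [170 104]
disc [0.6458 0.1088 0.0627] 0.0003
```

```bash
python3 - <<'E'
from plan import *
T,s=tool(); c=shot('wrist'); im=c['image']; g=cv2.cvtColor(im,cv2.COLOR_RGB2GRAY).astype('float32')
gx=np.hypot(cv2.Sobel(g,5,1,0),cv2.Sobel(g,5,0,1)); gx=np.minimum(gx,200)
from scipy.ndimage import map_coordinates
def score(x,y,r,z,up=True):
    th=np.linspace(0,2*np.pi,240); P=np.array([w2px(c,[x+r*np.cos(t),y+r*np.sin(t),z]) for t in th]); P=P[(P[:,1]<225)&(P[:,0]>0)&(P[:,0]<511)]
    return map_coordinates(gx,[P[:,1],P[:,0]],order=1).mean()
def best(r,z,c0,span=.012):
    G=[(score(x,y,r,z),x,y) for x in np.arange(c0[0]-span,c0[0]+span,.001) for y in np.arange(c0[1]-span,c0[1]+span,.001)]
    return np.round(max(G),4)
for nm,r,z in(('disc',.062,.060),('disc-low',.062,.056),('hub',.015,.072),('rim',.070,.028),('spindle',.0035,.081)): print(nm,best(r,z,C))
E
```

```text
disc [1.780705e+02 6.457000e-01 1.088000e-01]
disc-low [1.591462e+02 6.457000e-01 1.088000e-01]
hub [1.78615e+02 6.52700e-01 1.12800e-01]
rim [1.797305e+02 6.527000e-01 1.138000e-01]
spindle [82.8229  0.6407  0.1028]
```

The hub edge fits at (.6527,.1128) at height 72 mm, within about 1 mm of the rim centre, so the cover is home. Now the nut.

>>> play_rows --targets '[2.5, 2, 0, 0, 5.5, 4, 0, 0, 8.5, 6, 0, 0, 11.5, 8, 0, 0, 14.5, 10, 0, 0, 17, 12, 1, 0, 18.4, 13.2, 3, 0, 18.4, 13.2, 3, 0]' --grip_force 15

```text
t: 41.08
tool_pos: [0.4198, 0.1152, 0.1162]
orientation: [0.942, -2.986, -0.003]
force: [-0.7, -1.6, -0.9]
opening: 0.0501
gripper_force: 0.0
```

>>> play_rows --targets '[0, 0, 0, 0, 0, 0, 0, 0, 0, 0, 0, 0]'

```text
t: 41.33
tool_pos: [0.4284, 0.1155, 0.1234]
orientation: [-0.943, 2.995, -0.0]
force: [-0.7, -0.5, 0.4]
opening: 0.05
gripper_force: 0.0
```

```bash
cat > nut.py <<'E'
from plan import *
T,s=tool(); c=shot('wrist'); im=c['image']; hsv=cv2.cvtColor(im,cv2.COLOR_RGB2HSV); m=((hsv[...,2]>130)&(hsv[...,1]<60)).astype('uint8')
n,l,st,ce=cv2.connectedComponentsWithStats(m)
print(T[:3,3],w2px(c,[.4265,.1155,.016]).round())
for i in range(1,n):
    if 150<st[i,4]<6000 and ce[i][1]<280:
        cs,_=cv2.findContours((l==i).astype('uint8'),cv2.RETR_EXTERNAL,cv2.CHAIN_APPROX_NONE); P=max(cs,key=len)[:,0]
        w=np.array([px2w(c,u,v,.016)[:2] for u,v in P],'float32')*1e3; e=cv2.fitEllipse(w); print(ce[i].round(),st[i].tolist(),np.round(e[0],1),np.round(e[1],1))
E
python3 nut.py
```

```text
[0.42841113 0.11553714 0.12339918] [256. 187.]
[255. 186.] [240, 171, 32, 31, 569] [426.2 114.6] [26.9 27.2]
[501. 279.] [484, 265, 28, 29, 597] [367.2 360.7] [25.2 34.4]
```

```bash
python3 -c "
from plan import *
print(row(.4262,.1147,.006,125))"
```

```text
([0.25, 0.07, 11.75, -0.05], np.float64(-2.03))
```

>>> play_rows --targets '[0.2, 0, 4, 0, 0.2, 0, 8, 0, 0.2, 0, 10.5, 0, 0.2, 0, 11.2, 0, 0.2, 0, 11.2, 0, 0.2, 0, 11.2, 0, 0.2, 0, 11.2, 0]'

```text
t: 41.97
tool_pos: [0.4276, 0.1147, 0.013]
orientation: [-0.943, 2.993, -0.001]
force: [0.8, 0.5, 0.0]
opening: 0.0498
gripper_force: 0.0
```

```bash
python3 -c "
from plan import *
print(row(.4262,.1147,.005,125),tool()[0][:3,3])"
```

```text
([0.12, 0.08, 0.8, -0.03], np.float64(-2.03)) [0.42761692 0.11468639 0.01296451]
```

>>> play_rows --targets '[0.1, 0, 0.5, 0, 0.1, 0, 0.7, 0, 0.1, 0, 0.7, 0, 0.1, 0, 0.7, 0]'

```text
t: 42.3
tool_pos: [0.4247, 0.1139, 0.004]
orientation: [-0.944, 2.996, -0.0]
force: [0.3, 0.7, 0.1]
opening: 0.0498
gripper_force: 0.0
```

>>> play_rows --targets '[0, 0, 0, 0, 0, 0, 0, 0, 0, 0, 0, 0, 0, 0, 0, 0, 0, 0, 0, 0, 0, 0, 0, 0]' --grip 2

```text
t: 42.8
tool_pos: [0.4246, 0.1139, 0.0037]
orientation: [-0.944, 2.996, -0.0]
force: [-0.4, 0.4, 0.5]
opening: 0.0284
gripper_force: 14.7
```

>>> play_rows --targets '[0, 0, -3, 0, 0, 0, -6, 0, 0, 0, -9, 0, 0, 0, -12, 0, 0, 0, -12, 0, 0, 0, -12, 0, 0, 0, -12, 0]'

```text
t: 43.38
tool_pos: [0.4242, 0.1138, 0.1231]
orientation: [0.944, -2.996, -0.0]
force: [-0.8, 0.5, -0.9]
opening: 0.0283
gripper_force: 14.7
```

```bash
python3 -c "
from plan import *
print(row(.6530,.1131,.12,125),tool()[0][:3,3])"
```

```text
([-18.71, -13.17, 0.3, -0.03], np.float64(-2.04)) [0.4242052  0.1137995  0.12306206]
```

>>> play_rows --targets '[-2.5, -2, 0, 0, -5.5, -4, 0, 0, -8.5, -6, 0, 0, -11.5, -8, 0, 0, -14.5, -10, 0, 0, -17, -12, 0, 0, -18.5, -13.1, 0, 0, -18.5, -13.1, 0, 0]'

```text
t: 44.05
tool_pos: [0.6526, 0.1118, 0.1201]
orientation: [0.942, -2.994, -0.001]
force: [0.1, 1.2, -0.6]
opening: 0.0281
gripper_force: 14.7
```

>>> play_rows --targets '[0, 0, 0, 0, 0, 0, 0, 0, 0, 0, 0, 0, 0, 0, 0, 0, 0, 0, 0, 0, 0, 0, 0, 0]'

```text
t: 44.55
tool_pos: [0.6509, 0.1126, 0.1241]
orientation: [-0.944, 2.996, -0.0]
force: [-0.4, 1.1, 0.4]
opening: 0.0283
gripper_force: 14.7
```

```bash
python3 - <<'E'
from plan import *
from scipy.ndimage import map_coordinates
T,s=tool(); c=shot('wrist'); g=cv2.cvtColor(c['image'],cv2.COLOR_RGB2GRAY).astype('float32')
gx=np.minimum(np.hypot(cv2.Sobel(g,5,1,0),cv2.Sobel(g,5,0,1)),200)
print(T[:3,3],row(.6530,.1131,.1,125))
def best(r,z,c0,span=.006,vmax=300):
    th=np.linspace(0,2*np.pi,90); G=[]
    for x in np.arange(-span,span+1e-6,.0005):
        for y in np.arange(-span,span+1e-6,.0005):
            P=np.array([w2px(c,[c0[0]+x+r*np.cos(t),c0[1]+y+r*np.sin(t),z]) for t in th]); G.append((map_coordinates(gx,[P[:,1],P[:,0]],order=1).mean(),c0[0]+x,c0[1]+y))
    return np.round(max(G),4)
z=T[2,3]+.012
for r in(.0075,): 
    b=best(r,z,T[:2,3]); print('nut hole',b,(T[:3,:3].T@np.array([*(b[1:]-T[:2,3]),0])).round(4))
E
```

```text
[0.65088324 0.11264419 0.12407712] ([-0.19, -0.08, 2.41, -0.02], np.float64(-2.09))
nut hole [100.1187   0.6459   0.1101] [ 0.0055  0.0008 -0.    ]
```

>>> play_rows --targets '[0, 0, 1, 0, 0, 0, 2, 0, 0, 0, 3, 0, 0, 0, 3.6, 0, 0, 0, 3.6, 0, 0, 0, 3.6, 0]'

```text
t: 45.1
tool_pos: [0.6504, 0.1125, 0.0864]
orientation: [0.943, -2.994, -0.001]
force: [0.1, 0.3, -0.1]
opening: 0.0281
gripper_force: 14.7
```

>>> play_rows --targets '[0, 0, 0.2, 0, 0, 0, 0.4, 0, 0, 0, 0.6, 0, 0, 0, 0.7, 0, 0, 0, 0.7, 0]'

```text
t: 45.52
tool_pos: [0.6511, 0.1125, 0.0805]
orientation: [0.944, -2.996, -0.0]
force: [0.5, -0.8, -0.8]
opening: 0.0282
gripper_force: 14.7
```

>>> play_rows --targets '[0, 0, 0.2, 0, 0, 0, 0.4, 0, 0, 0, 0.4, 0, 0, 0, 0.4, 0, 0, 0, 0.4, 0]'

```text
t: 45.93
tool_pos: [0.6512, 0.1126, 0.0767]
orientation: [0.944, -2.996, -0.0]
force: [-0.3, -0.4, -0.7]
opening: 0.0281
gripper_force: 14.7
```

>>> play_rows --targets '[0, 0, 0.1, 0, 0, 0, 0.2, 0, 0, 0, 0.2, 0, 0, 0, 0.2, 0]'

```text
t: 46.27
tool_pos: [0.6516, 0.1126, 0.0758]
orientation: [-0.944, 2.995, -0.0]
force: [-3.2, -0.1, 5.6]
opening: 0.0283
gripper_force: 14.9
```

Seated contact. Release and back off.

>>> play_rows --targets '[0, 0, 0, 0, 0, 0, 0, 0, 0, 0, 0, 0, 0, 0, 0, 0]' --grip 5

```text
t: 46.6
tool_pos: [0.6511, 0.1125, 0.0745]
orientation: [0.944, -2.996, -0.0]
force: [0.2, 0.3, -1.3]
opening: 0.0482
gripper_force: 0.0
```

>>> play_rows --targets '[0, 0, -2, 0, 0, 0, -5, 0, 0, 0, -8, 0, 0, 0, -11, 0, 6, 4, -13, 0, 10, 7, -13, 0, 10, 7, -13, 0, 10, 7, -13, 0]'

```text
t: 47.27
tool_pos: [0.5219, 0.1128, 0.2031]
orientation: [0.944, -2.99, -0.002]
force: [-1.2, -0.5, -0.9]
opening: 0.0504
gripper_force: 0.0
```

>>> play_rows --targets '[4, 2.5, 0, 0, 8, 5, 0, 0, 8, 5, 0, 0, 8, 5, 0, 0, 8, 5, 0, 0]'

```text
t: 47.68
tool_pos: [0.4351, 0.1078, 0.2051]
orientation: [-0.944, 2.995, -0.001]
force: [0.4, 0.1, -0.1]
opening: 0.0497
gripper_force: 0.0
```

```bash
python3 - <<'E'
from plan import *
from scipy.ndimage import map_coordinates
Cc=(.6528,.1138)
for cam in('top','scene'):
    c=shot(cam,cam+'_end.png'); g=cv2.cvtColor(c['image'],cv2.COLOR_RGB2GRAY).astype('float32')
    gx=np.minimum(np.hypot(cv2.Sobel(g,5,1,0),cv2.Sobel(g,5,0,1)),250); th=np.linspace(0,2*np.pi,90)
    for nm,r,zs in(('rim',.070,[.028]),('disc',.062,[.052,.056,.060,.064,.068]),('nut',.015,[.080,.084,.088,.092,.096])):
        out=[]
        for z in zs:
            G=[]
            for x in np.arange(-.01,.0101,.001):
                for y in np.arange(-.01,.0101,.001):
                    P=np.array([w2px(c,[Cc[0]+x+r*np.cos(t),Cc[1]+y+r*np.sin(t),z]) for t in th]); G.append((map_coordinates(gx,[P[:,1],P[:,0]],order=1).mean(),Cc[0]+x,Cc[1]+y))
            out.append((z,np.round(max(G),4).tolist()))
        print(cam,nm,out)
print(tool()[0][:3,3])
E
```

```text
top rim [(0.028, [246.7005, 0.6528, 0.1148])]
top disc [(0.052, [215.8451, 0.6558, 0.1168]), (0.056, [216.7428, 0.6558, 0.1168]), (0.06, [217.3967, 0.6548, 0.1168]), (0.064, [217.6684, 0.6538, 0.1158]), (0.068, [218.4913, 0.6538, 0.1158])]
top nut [(0.08, [169.1919, 0.6498, 0.1128]), (0.084, [168.1773, 0.6488, 0.1128]), (0.088, [166.5331, 0.6488, 0.1118]), (0.092, [166.3399, 0.6478, 0.1118]), (0.096, [165.8661, 0.6468, 0.1118])]
scene rim [(0.028, [175.0921, 0.6588, 0.1068])]
scene disc [(0.052, [236.3159, 0.6578, 0.1088]), (0.056, [237.9374, 0.6568, 0.1118]), (0.06, [239.3384, 0.6548, 0.1138]), (0.064, [240.6761, 0.6528, 0.1168]), (0.068, [241.398, 0.6508, 0.1198])]
scene nut [(0.08, [243.7285, 0.6488, 0.1238]), (0.084, [216.9619, 0.6478, 0.1238]), (0.088, [186.8439, 0.6478, 0.1238]), (0.092, [175.3393, 0.6498, 0.1238]), (0.096, [163.1698, 0.6498, 0.1238])]
[0.43602904 0.10775925 0.20522438]
```

```bash
python3 -c "
from plant import workorder
print(workorder.close_job())"
```

```text
the job is handed in; nothing more can be done
None
```

I handed the job in at about 48 s of the 200 s: all six eyepieces are on their pads, with the cover and nut seated by contact height, though the final camera fit of the nut was unclear and I have no verdict back.

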